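# Stack two skirted insert plates on the cross slide

## Robot

A 6-joint arm with a two-finger parallel gripper is mounted at the origin on a cart in front of the work surface, level with it; the furniture and walls round the work are solid. World frame = base frame: x ahead of the robot, y to its left, z up, the work surface at z = 0. Lengths are in m, angles in rad, forces in N, time in s.
With the tool pointing down it reaches from about 0.25 to 0.8 m from the base axis. Payload 3.9 kg.
Tool frame: the origin (TCP) lies midway between the tips of the shut fingers; the grasp point (between the pads) lies 19 mm behind it; y points along the fingers, z is the direction in which the jaws open and shut, and the axes are right-handed (so a half turn about y gives the same grasp; the last joint's range is limited). The gripper opens to 85 mm and grips with 20 to 120 N. Pads are 22 mm wide; open, the fingers measure 114 mm over their backs; the gripper's body (76 mm by 85 mm) begins 54 mm behind the grasp point. The pads swing forward as they close: fully open they stand 13 mm farther back than shut.
Start: joints at [-1.128, 0.26, -0.138, 1.173, 0, 1.571], TCP at [0.225, -0.474, 0.231] pointing down, gripper open.
Joint ranges: [-2.78, 2.78], [-0.83, 1.72], [-1.28, 1.37], [-1.9, 2.12], [-1.57, 1.48], [-3.14, 3.14]. Speed limits (rad/s): [2.57, 2.57, 3.14, 3.14, 3.14, 3.14].

## Interface

Orientations are given as a unit quaternion [x, y, z, w].
In Python, from station import robot gives the robot as it stands.
- The arm moves only by the tool apply_moves, never from a script. Its argument "moves" is a list of rows, each an object of numbers: "x", "y", "z": the shift along the tool's x, y, z in cm; "rx", "ry", "rz": the turn, a rotation vector about the tool's x, y, z in degrees. A call has 1 to 10 rows; each row shifts and turns the pose as measured when the row begins, along the tool's axes as they then stand; what a row does not reach is not made up. A row lasts 1/12 s, in which the tool goes at most 41.7 mm and 7.16 degrees, less where a joint would pass 70% of its speed; a pose out of reach is approached as far as the arm can. A call is refused whole if a number of a shift passes 4.17 or a number of a turn 7.16, either way. A call with a gripper value outside its range is refused whole. "grip" is the opening, from -1 (shut) to 1 (fully open), set as the call begins (left out, the last holds). The fingers move at their own pace and stop on an object; the grip force is fixed at half the most. Time passes only in rows, so rows that do not move let the fingers close. It gives the time, the measured TCP pose, the force and the opening at its end, in the units of the state.
- robot.observe(): the state, without advancing time (a new reading comes with each control period).
- robot.snapshot(name): name is "side" or "top"; returns (picture, depth): 480x640x3 uint8, red, green, blue; 480x640 float32, m along the optical axis (not along the pixel's ray), 0 where there is no reading.
- robot.calibration(name): a dict with "mtx" (3x3 intrinsics, pixels), "dist_coeffs" ([k1, k2, p1, p2, k3] as OpenCV has them; the pictures are not rectified), "R" (3x3) and "t" (3): a world point X has camera coordinates R X + t. Camera axes: x right, y down, z forward; pixel columns grow to the right and rows downward; lengths in m; the calibration is good to about 2 mm. A picture is of the moment at which its call begins. calibration takes no time and is no camera call.
- robot.job_done(): hands the job in, once; it reports no verdict.
Trained networks look in the newest picture that a camera, given by its name, has taken for a name from the list of things; names that differ only in an ending like _2 or _b are one class to them, and where a whole thing is asked for, a point or a joint stands for the part that bears it (a point fixed in the world has none). Each returns a list of dicts, best first, with "confidence" (0 to 1); they miss things now and then, are a little off and sometimes report something else, mostly with a low value. They report only what shows in the picture. A call takes as long as a camera call. They do not tell look-alikes from the thing itself.
- robot.trace(target, camera): "mask" (480x640 bool, what is visible of it) and "extent" ([left, top, right, bottom] in pixels, round what is visible of it).
The state is a dict: "time_s": time; "joint_pos": joint angles; "joint_vel": joint speeds; "joint_efforts": joint torques, N m; "eef_pos": TCP position; "tool_rot": TCP orientation; "force": force on the tool from outside, world axes, zero at the start; "wrist_torque": the same for the moment, N m; "width": finger opening in m.
Only numpy, scipy, OpenCV 4.12 (cv2) and the standard library are available. Lean on these libraries where they do the work, as an engineer would, in place of code of your own. Each camera call takes 0.05 s, during which the arm holds its last target.

## Task

Build the stack on the base plate of the cross slide without lifting anything out of its lane: slide the carriage in front of the right lane and push on first the plate from the low deck and then the plate from the high deck whose cut corners match the base, so that each skirt drops fully home over the one below. Then bring the carriage with the finished stack fully back to the robot's end of its travel. Leave the two plates with the wrong corners, the oiler and the tin where they are.

Things in the scene. Friction and masses are not known exactly. Their poses are not given: they have to be found in the camera images.
- station: Grey steel stacking station fixed on the bench. Origin: bench top, centre of the channel between its two decks. x axis away from the robot (along channel and carriage travel), y to the left; turned slightly about z. Lanes run along y on both decks: near lane centred at x = -36.2 mm, far lane at x = +36.2 mm.
- low_deck (a point): centre of the surface of the low (left) deck, at station y = 113.8 mm, z = 39.5 mm above the bench; axes as the station's. The deck runs from y = 49.5 mm (channel edge) to 178 mm (outer end). Its two lanes are 64.4 mm wide, between dark fences 8 mm wide and 8 mm high, and open at both ends.
- high_deck (a point): centre of the surface of the high (right) deck, at station y = -113.5 mm, z = 59.5 mm above the bench; the deck runs from y = -49 mm (channel edge) to -178 mm (outer end). Lanes and fences as on the low deck.
- carriage (a joint): slide of the carriage in the channel along the station's x, in m: 0 = stop at the robot's end, base plate exactly in line with the near lanes; 0.0724 = far stop, base exactly in line with the far lanes. Friction about 2.5 N; it stays where it is left.
- base (a point): centre of the underside of the bare steel base plate fixed on the carriage, 12 mm above the bench; axes as the station's. 96 mm along y, 62 mm along x; the two corners of its robot-side (-x) long edge are cut at 45 degrees (20 mm legs). Full outline up to 20 mm above this point (the shoulder), then a crown 6.5 mm smaller all round up to 26 mm, with the same cut corners.
- knob (a point): point on the axis of the carriage's upright black knob, 90 mm above the bench and 48 mm beyond the centre of the base in +x. Knob 16 mm diameter, from 76 to 104 mm above the bench, on a 10 mm post.
- plate_low: loose bare steel plate on the low deck, in the near or the far lane; 96 x 62 x 26 mm, 0.2 to 0.4 kg, origin at the centre of its underside, axes as the station's. Same shape as the base, same cut corners, with an 8 mm deep hollow skirt (wall 4 mm) below that fits over a crown with 2.5 mm play. Seated, its origin is 20 mm above point base. The high deck's edge stops it 1 mm past true.
- odd_low: loose bare steel plate in the other lane of the low deck, same size as plate_low and same origin, but its two cut corners are diagonally opposite (-x +y and +x -y), so it cannot seat on the base. Stays where it is.
- plate_high: loose bare steel plate on the high deck, in the near or the far lane, exactly like plate_low. A plate slides from its deck onto the crown below (1.5 mm lower than the deck) and, when it is over it, drops 7.5 mm to rest on the shoulder; seated, its origin is 20 mm above that of plate_low. Nothing stops it at the far side but its own skirt.
- odd_high: loose bare steel plate in the other lane of the high deck, shape of odd_low. Stays where it is.
- oiler: green bench oiler, body 65 mm diameter up to 67 mm, thin spout to 136 mm, standing on the bench beyond the low deck's outer (left) end; origin at the centre of its underside. Bystander.
- flux_tin: round tin, 66 mm diameter, 47 mm high, standing on the bench beyond the high deck's outer (right) end; origin at the centre of its underside. Bystander.
Mind the look-alikes: they are no part of the job. Leave any turquoise look-alike of the plate_low alone.

How it is judged:
By the outcome, as a careful person would: the job done as asked, in the order asked, and still so for the second after the job is handed in, with the robot touching nothing.
It also fails if it takes over 72 s, if anything falls off the work surface, if the arm or the gripper's body presses on something with over 40 N, if the wrist force passes 120 N, or if a joint passes its speed limit or range.

## Working session

There is one attempt and no reset: what is moved stays moved. The work goes in short steps, Python scripts to look and compute and a tool call to move; the robot and the scene stay as the last step left them, time stands still between calls to the robot, and variables do not carry over. Pictures are saved under pics/ and viewed, and the job is handed in when it is done.

Besides the shell and the picture viewer there is one more tool, called after ">>>" as name([rows], argument=value, ...), one row to a line, values as JSON. apply_moves: Moves the arm, as the interface text tells. Its arguments: {"type":"object","properties":{"moves":{"type":"array"},"grip":{"type":"number"}},"required":["moves"]}

```bash
ls; mkdir -p pics; python3 - <<'E'
from station import robot
import cv2,numpy as np
s=robot.observe();print({k:np.round(v,4).tolist() for k,v in s.items()})
for n in("side","top"):
    p,d=robot.snapshot(n);cv2.imwrite(f"pics/{n}0.png",p[:,:,::-1]);np.savez(f"{n}0.npz",p=p,d=d)
    c=robot.calibration(n);print(n,{k:np.round(v,4).tolist() for k,v in c.items()})
E
```

```text
pics
{'time_s': 0.0, 'joint_pos': [-1.128, 0.2607, -0.1394, 1.1727, 0.0, 1.5708], 'joint_vel': [-0.0017, -0.0, -0.0004, -0.0001, -0.0005, -0.0023], 'joint_efforts': [0.0012, -40.5688, 25.3918, 0.019, -0.0, -0.0], 'eef_pos': [0.2246, -0.4737, 0.2304], 'tool_rot': [-0.1554, 0.6906, -0.6891, 0.1551], 'force': [-0.1851, -0.0603, 0.1527], 'wrist_torque': [0.064, 0.0577, -0.0048], 'width': 0.0856}
side {'mtx': [[574.2132, 0.0, 319.3737], [0.0, 574.2132, 237.9487], [0.0, 0.0, 1.0]], 'dist_coeffs': [0.0507, 0.0, 0.0, 0.0, 0.0], 'R': [[0.9998, 0.0168, -0.0101], [0.0025, -0.6215, -0.7834], [-0.0194, 0.7832, -0.6214]], 't': [-0.4821, 0.2236, 1.1077]}
top {'mtx': [[481.3046, 0.0, 319.7339], [0.0, 481.3046, 239.6009], [0.0, 0.0, 1.0]], 'dist_coeffs': [-0.0803, 0.0, 0.0, 0.0, 0.0], 'R': [[-0.0737, -0.9973, 0.006], [-0.9763, 0.0709, -0.2046], [0.2037, -0.021, -0.9788]], 't': [0.2583, 0.4607, 1.1535]}
```

View pics/side0.png

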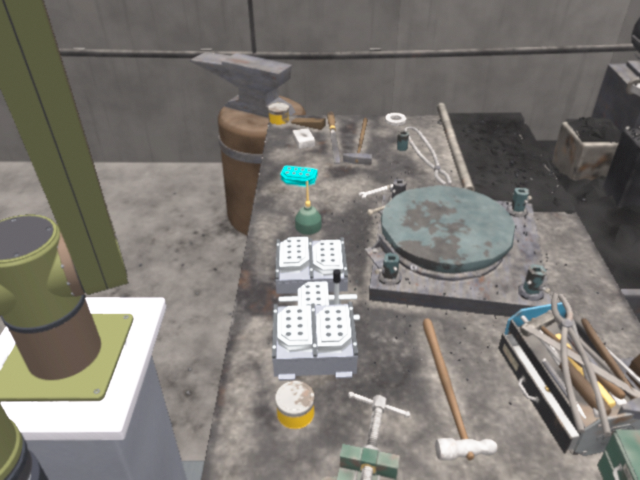

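View pics/top0.png

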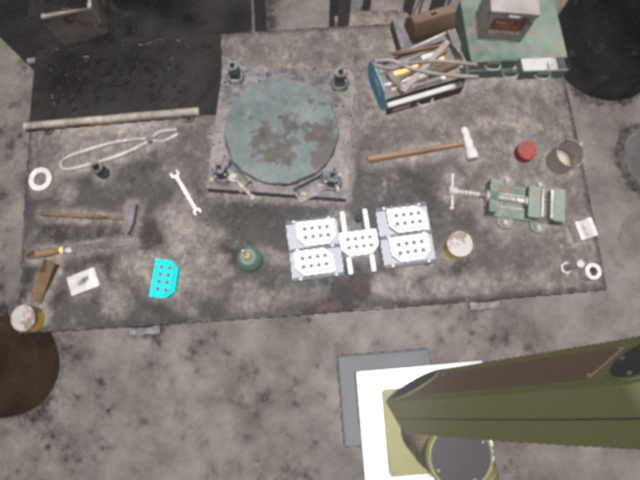

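```bash
cat > h.py <<'E'
import cv2,numpy as np
from station import robot
def cal(n):
    c=robot.calibration(n);return [np.array(c[k],float) for k in("mtx","dist_coeffs","R","t")]
def proj(n,X):
    K,D,R,t=cal(n);return cv2.projectPoints(np.atleast_2d(X).astype(float),cv2.Rodrigues(R)[0],t,K,D)[0][:,0]
def onz(n,uv,z):
    K,D,R,t=cal(n);q=cv2.undistortPoints(np.atleast_2d(uv).astype(float)[:,None],K,D)[:,0]
    r=np.c_[q,np.ones(len(q))]@R; C=-R.T@t
    return C+r*((z-C[2])/r[:,2])[:,None]
def cloud(n,d):
    K,D,R,t=cal(n);v,u=np.nonzero(d>0);q=cv2.undistortPoints(np.c_[u,v].astype(float)[:,None],K,D)[:,0]
    P=np.c_[q,np.ones(len(q))]*d[v,u][:,None];W=np.full(d.shape+(3,),np.nan);W[v,u]=(P-t)@R;return W
E
python3 - <<'E'
from h import *
z=np.load("top0.npz");p=z["p"];d=z["d"]
c=cv2.resize(p[190:290,275:475],None,fx=4,fy=4,interpolation=cv2.INTER_CUBIC);cv2.imwrite("pics/topc.png",c[:,:,::-1])
z=np.load("side0.npz");p2=z["p"]
c=cv2.resize(p2[225:385,260:370],None,fx=3.7,fy=3.7,interpolation=cv2.INTER_CUBIC);cv2.imwrite("pics/sidec.png",c[:,:,::-1])
for n in("side","top"):
    W=cloud(n,np.load(n+"0.npz")["d"])
    for uv in ([(250,296),(330,239),(319,232),(404,250),(360,242)] if n=="top" else [(315,300),(294,325),(334,325),(293,258),(329,258)]):
        print(n,uv,W[uv[1],uv[0]].round(4))
E
```

```text
side (315, 300) [0.4718 0.1133 0.0365]
side (294, 325) [4.368e-01 4.000e-04 8.410e-02]
side (334, 325) [0.5097 0.0045 0.0802]
side (293, 258) [0.4235 0.2063 0.0688]
side (329, 258) [0.4998 0.2102 0.0658]
top (250, 296) [ 0.3554  0.4105 -0.0025]
top (330, 239) [0.4754 0.1989 0.0596]
top (319, 232) [0.4941 0.2247 0.0634]
top (404, 250) [0.4306 0.0236 0.0824]
top (360, 242) [0.4664 0.1235 0.0397]
```

View pics/topc.png

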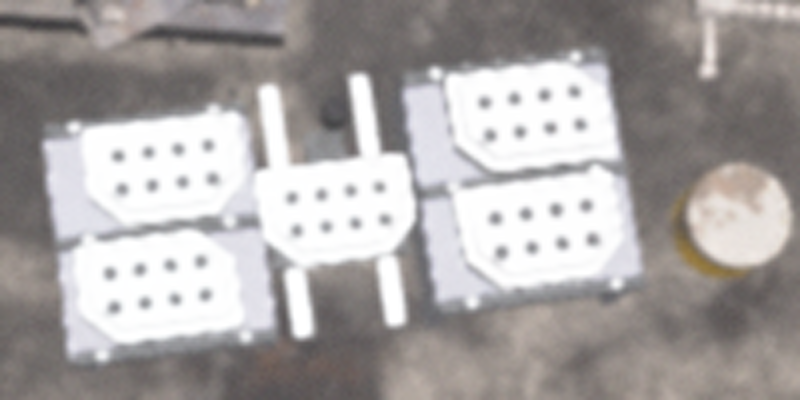

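View pics/sidec.png

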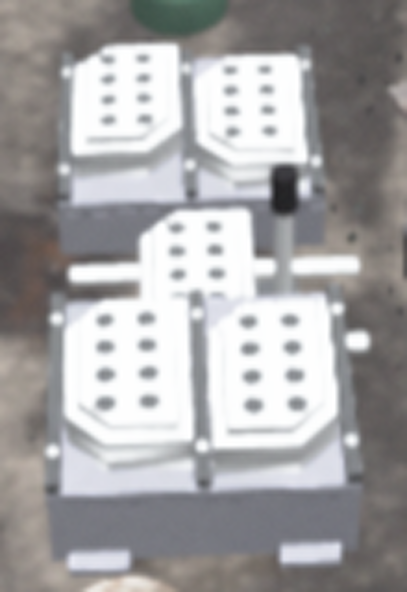

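```bash
cat > fit.py <<'E'
from h import *
from scipy.optimize import least_squares
import json
H=76.4
T={ # top crop clicks
(H,178,47.5):(43,124),(-H,178,47.5):(68,360),(-H,49.5,47.5):(277,340),
(H,-49,67.5):(403,75),(H,-178,67.5):(605,52),(-H,-178,67.5):(640,285),(-H,-49,67.5):(432,308)}
S={(-H,-178,67.5):(50,482),(H,-178,67.5):(358,482),(-H,-49,67.5):(53,300),(-H,178,47.5):(65,50),(H,178,47.5):(307,52)}
def w(p,X):
    c,s=np.cos(p[2]),np.sin(p[2]);X=np.atleast_2d(np.array(X,float))/1000
    return np.c_[p[0]+c*X[:,0]-s*X[:,1],p[1]+s*X[:,0]+c*X[:,1],X[:,2]]
tu=lambda c:(np.array(c)+.5)/4-.5+[275,190]
su=lambda c:(np.array(c)+.5)/3.7-.5+[260,225]
if __name__=="__main__":
    Tm,Tp=list(T),tu(list(T.values()));Sm,Sp=list(S),su(list(S.values()))
    for name,use in(("top",1),("side",2),("both",3)):
        f=lambda p:np.r_[(proj("top",w(p,Tm))-Tp).ravel()*(use&1),(proj("side",w(p,Sm))-Sp).ravel()*(use>>1)]
        r=least_squares(f,[.46,.12,.05],loss="soft_l1");print(name,r.x.round(4),r.fun.round(1))
    p=r.x;json.dump(list(p),open("st.json","w"))
    for n,off,f in(("top",(275,190,475,290),4),("side",(260,225,370,385),3.7)):
        im=np.load(n+"0.npz")["p"][off[1]:off[3],off[0]:off[2]];im=np.ascontiguousarray(cv2.resize(im,None,fx=f,fy=f)[:,:,::-1])
        for y0,y1,z in((49.5,178,47.5),(-178,-49,67.5)):
            for x in(-76.4,-68.4,-4,4,68.4,76.4):
                a=(proj(n,w(p,[(x,y0,z),(x,y1,z)]))-off[:2]+.5)*f-.5
                cv2.line(im,*[tuple(int(v) for v in q) for q in a],(0,0,255) if abs(x)>70 else (0,200,0),1)
        cv2.imwrite(f"pics/{n}fit.png",im)
E
python3 fit.py
```

```text
top [0.4664 0.1266 0.0458] [-0.6 -0.6 -0.3  0.5 -0.5 -0.6 -0.3 -0.7 -0.1 -0.7  1.4  0.9  1.4  1.5
 -0.  -0.   0.  -0.  -0.  -0.   0.  -0.   0.  -0. ]
side [0.4667 0.1214 0.0503] [ 0.  -0.   0.   0.   0.  -0.   0.  -0.   0.  -0.   0.   0.   0.   0.
 -1.9  2.1  1.7 -0.7 -0.5 -1.1 -0.3  1.5  1.6 -1. ]
both [0.4665 0.1256 0.0487] [-0.2 -0.4  0.2  0.7 -0.1 -0.6 -0.1 -0.8  0.2 -0.9  1.8  0.7  1.8  1.3
 -2.   0.2  1.3 -2.5 -0.5 -2.6 -0.1  0.3  1.6 -2.1]
```

View pics/topfit.png

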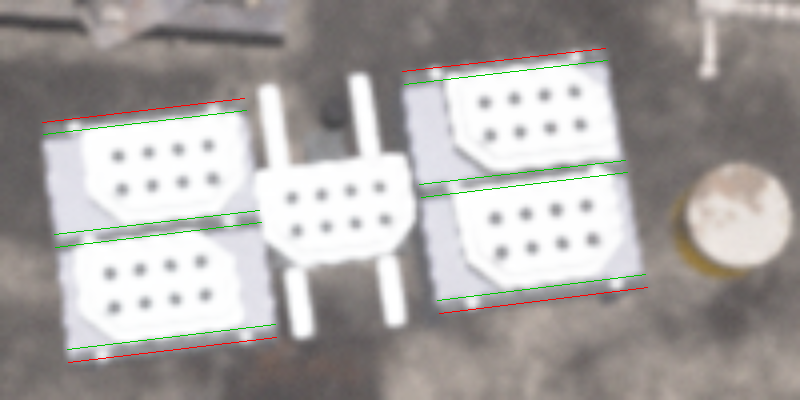

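View pics/sidefit.png

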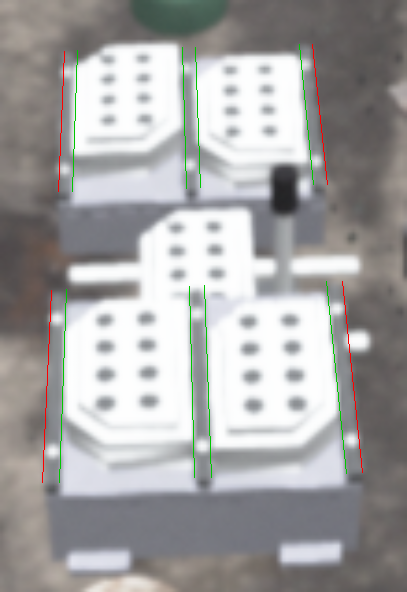

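```bash
cat > m.py <<'E'
from fit import *
p=[.4665,.1256,.0465]
hs={"low_far":(65.5,[(119,156),(149,152),(179,149),(208,146),(122,189),(152,186),(183,182),(212,179)]),
"low_near":(65.5,[(110,273),(141,269),(171,265),(201,261),(114,307),(145,303),(175,299),(206,295)]),
"high_near":(85.5,[(496,217),(526,213),(556,209),(587,206),(501,252),(532,248),(562,244),(593,239)]),
"high_far":(85.5,[(485,102),(515,98),(545,95),(574,91),(490,135),(520,131),(550,128),(581,124)]),
"base":(38,[(292,198),(321,194),(351,190),(380,187),(297,230),(327,227),(357,223),(387,219)])}
def ins(W):
    c,s=np.cos(p[2]),np.sin(p[2]);d=W[:,:2]-p[:2];return np.c_[d@[c,s],d@[-s,c]]*1000
for k,(z,h) in hs.items():
    q=ins(onz("top",tu(h),z/1000));v=q[3]-q[0]+q[7]-q[4];print(k,q.mean(0).round(1),"yaw",np.degrees(np.arctan2(v[0],-v[1])).round(2),np.linalg.norm(v)/2)
for n in("oiler","flux_tin"):
    for cam in("top","side"):
        robot.snapshot(cam)
        for r in robot.trace(n,cam)[:2]:
            e=np.array(r["extent"]);print(n,cam,r["confidence"],e)
print("knob top px", ins(onz("top",tu([(334,110)]),.104)))
E
python3 m.py
```

```text
low_far [ 34. 105.] yaw -0.28 55.46889828307934
low_near [-37.7 118.2] yaw 0.74 56.12056173754503
high_near [ -35.1 -116.9] yaw 0.67 56.38703821268277
high_far [  36.8 -121.3] yaw 0.38 56.09623892494869
base [ 1.  -0.8] yaw 0.34 56.57577539737281
oiler top 0.63 [233.8 246.4 262.1 275.7]
flux_tin top 0.86 [444.9 228.5 471.8 259.5]
flux_tin side 0.7 [274.6 381.4 315.4 428.4]
flux_tin side 0.33 [273.9 238.5 361.5 381.4]
knob top px [[48.35281602  1.45749882]]
```

```bash
cat >> m.py <<'E'
print("---");
for z,uv in((.067,[(248,261)]),(.03,[(248,261)]),(.136,[(246,252)])):print("oiler",z,ins(onz("top",uv,z)),onz("top",uv,z))
print("tin",ins(onz("top",[(459,243)],.047)))
W=cloud("top",np.load("top0.npz")["d"]);q=W[235:280,225:270].reshape(-1,3);q=q[q[:,2]>.02];i=ins(q)
for a,b in((.02,.05),(.05,.075),(.075,.11),(.11,.15)):
    m=(q[:,2]>a)&(q[:,2]<b);print(a,b,m.sum(),(i[m].min(0),i[m].max(0)) if m.any() else 0)
from scipy.spatial.transform import Rotation as Rn
s=robot.observe();R=Rn.from_quat(s["tool_rot"]).as_matrix();print(s["time_s"],R.round(3))
ys=np.array([-s_ for s_ in [0]]);
c,sn=np.cos(p[2]),np.sin(p[2]);
# desired: tool y=-Z, tool z=+-stationx
for sg in(1,-1):
    Z=sg*np.array([c,sn,0]);Y=np.array([0,0,-1.]);D=np.c_[np.cross(Y,Z),Y,Z];print(sg,np.degrees(Rn.from_matrix(R.T@D).as_rotvec()).round(2),D.round(3).tolist())
print("targets: above low start",w(p,[(36.2,168,120),(36.2,168,43),(36.2,59,43),(48,0,90),(-36.2,-190,90)]).round(4))
E
python3 m.py|sed -n '/---/,$p'; cp pics/top0.png pics/o.png; python3 -c "
import cv2;i=cv2.imread('pics/top0.png')[225:285,215:275];cv2.imwrite('pics/oil.png',cv2.resize(i,None,fx=8,fy=8,interpolation=2))"
```

```text
---
oiler 0.067 [[-19.80959579 277.89825695]] [[0.4337942  0.40227705 0.067     ]]
oiler 0.03 [[-13.18390504 282.50127853]] [[0.44019877 0.40718308 0.03      ]]
oiler 0.136 [[-10.79128597 271.99228989]] [[0.44307729 0.39679667 0.136     ]]
tin [[ -33.78833597 -248.51701754]]
0.02 0.05 318 (array([-37.5171633 , 249.07480358]), array([ 24.82579045, 312.72577282]))
0.05 0.075 180 (array([-26.45058688, 259.3961878 ]), array([ 15.11380778, 301.82833868]))
0.075 0.11 16 (array([ -9.14686225, 277.17357949]), array([ -1.39423932, 284.97571631]))
0.11 0.15 5 (array([ -7.66063913, 279.35348091]), array([ -4.15134668, 281.31984952]))
0.9 [[-0.904  0.     0.428]
 [-0.428 -0.    -0.904]
 [-0.    -1.     0.   ]]
1 [ -0.   -67.29   0.  ] [[0.046, 0.0, 0.999], [-0.999, 0.0, 0.046], [0.0, -1.0, 0.0]]
-1 [ -0.   112.71  -0.  ] [[-0.046, 0.0, -0.999], [0.999, 0.0, -0.046], [0.0, -1.0, -0.0]]
targets: above low start [[ 0.4949  0.2951  0.12  ]
 [ 0.4949  0.2951  0.043 ]
 [ 0.4999  0.1862  0.043 ]
 [ 0.5144  0.1278  0.09  ]
 [ 0.4392 -0.0659  0.09  ]]
```

View pics/oil.png

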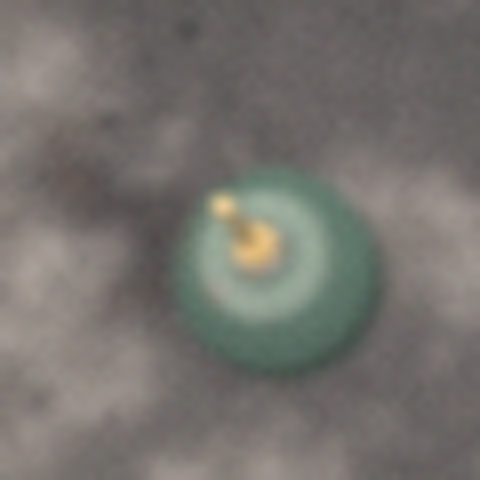

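>>> apply_moves([
  {"ry":-6.73},
  {"ry":-6.73},
  {"ry":-6.73},
  {"ry":-6.73},
  {"ry":-6.73},
  {"ry":-6.73},
  {"ry":-6.73},
  {"ry":-6.73},
  {"ry":-6.73},
  {"ry":-6.73},
], grip=-0.1)

```text
invalid input at $.moves[0]: expected keys x, y, z, rx, ry, rz
```

```bash
cat > g.py <<'E'
from fit import *
import sys
from scipy.spatial.transform import Rotation as Rn
p=[.4665,.1256,.0465]
def st(X):
    c,s=np.cos(p[2]),np.sin(p[2]);d=np.array(X[:2])-p[:2];return np.array([d@[c,s]*1000,d@[-s,c]*1000,X[2]*1000])
s=robot.observe();c,sn=np.cos(p[2]),np.sin(p[2])
R=Rn.from_quat(s["tool_rot"]).as_matrix();Z=np.array([c,sn,0]);Y=np.array([0,0,-1.]);D=np.c_[np.cross(Y,Z),Y,Z]
print("t",round(s["time_s"],2),"st",st(s["eef_pos"]).round(1),"F",np.round(s["force"],1),"w",round(s["width"],4),"rot err",np.degrees(Rn.from_matrix(R.T@D).as_rotvec()).round(2))
if len(sys.argv)>3:
    t=np.array([float(a) for a in sys.argv[1:4]]);d=t-st(s["eef_pos"]);W=np.r_[c*d[0]-sn*d[1],sn*d[0]+c*d[1],d[2]];print("tool cm",(R.T@W/10).round(2))
E
python3 g.py 48 0 180; python3 -c "
from h import *
W=cloud('top',np.load('top0.npz')['d'])
for u,v in((330,180),(335,172),(345,195),(280,130),(222,172)):print(u,v,W[v,u].round(3))"
```

```text
t 0.9 st [-269.2 -588.1  231.3] F [-0.3  0.2 -0. ] w 0.0855 rot err [ -0.   -67.29   0.  ]
tool cm [-51.96   5.13 -42.01]
330 180 [0.616 0.189 0.094]
335 172 [0.637 0.175 0.091]
345 195 [0.591 0.151 0.042]
280 130 [0.757 0.304 0.096]
222 172 [0.656 0.453 0.096]
```

>>> apply_moves([
  {"x":0,"y":0,"z":0,"rx":0,"ry":-6.8,"rz":0},
  {"x":0,"y":0,"z":0,"rx":0,"ry":-6.8,"rz":0},
  {"x":0,"y":0,"z":0,"rx":0,"ry":-6.8,"rz":0},
  {"x":0,"y":0,"z":0,"rx":0,"ry":-6.8,"rz":0},
  {"x":0,"y":0,"z":0,"rx":0,"ry":-6.8,"rz":0},
  {"x":0,"y":0,"z":0,"rx":0,"ry":-6.8,"rz":0},
  {"x":0,"y":0,"z":0,"rx":0,"ry":-6.8,"rz":0},
  {"x":0,"y":0,"z":0,"rx":0,"ry":-6.8,"rz":0},
  {"x":0,"y":0,"z":0,"rx":0,"ry":-6.8,"rz":0},
  {"x":0,"y":0,"z":0,"rx":0,"ry":-6.8,"rz":0},
], grip=-0.1)

```text
time_s: 1.73
eef_pos: [0.2249, -0.4744, 0.2314]
tool_rot: [0.528, -0.47, 0.47, -0.528]
force: [-0.3, 0.0, 0.1]
width: 0.0384
```

```bash
python3 g.py 48 0 180
```

```text
t 1.73 st [-269.2 -588.1  231.4] F [-0.3  0.   0.1] w 0.0384 rot err [-0.    3.96  0.01]
tool cm [-56.48   5.13  35.7 ]
```

>>> apply_moves([
  {"x":-2,"y":0,"z":1,"rx":0,"ry":3.9,"rz":0},
  {"x":-3.5,"y":0,"z":1.9,"rx":0,"ry":0,"rz":0},
  {"x":-3.5,"y":0,"z":1.9,"rx":0,"ry":0,"rz":0},
  {"x":-3.5,"y":0,"z":1.9,"rx":0,"ry":0,"rz":0},
  {"x":-3.5,"y":0,"z":1.9,"rx":0,"ry":0,"rz":0},
  {"x":-3.5,"y":0,"z":1.9,"rx":0,"ry":0,"rz":0},
  {"x":-3.5,"y":0,"z":1.9,"rx":0,"ry":0,"rz":0},
  {"x":-3.5,"y":0,"z":1.9,"rx":0,"ry":0,"rz":0},
  {"x":-3.5,"y":0,"z":1.9,"rx":0,"ry":0,"rz":0},
  {"x":-3.5,"y":0,"z":1.9,"rx":0,"ry":0,"rz":0},
])

```text
time_s: 2.57
eef_pos: [0.3932, -0.1261, 0.2304]
tool_rot: [0.509, -0.488, 0.495, -0.508]
force: [0.9, -0.2, 0.1]
width: 0.0385
```

```bash
python3 g.py 48 0 180
```

```text
t 2.57 st [ -84.9 -248.   230.4] F [ 0.9 -0.2  0.1] w 0.0385 rot err [-0.3  -0.71  0.48]
tool cm [-25.     4.9   12.96]
```

>>> apply_moves([
  {"x":-3.5,"y":0,"z":1.9,"rx":0,"ry":0,"rz":0},
  {"x":-3.5,"y":0,"z":1.9,"rx":0,"ry":0,"rz":0},
  {"x":-3.5,"y":0,"z":1.9,"rx":0,"ry":0,"rz":0},
  {"x":-3.5,"y":0,"z":1.8,"rx":0,"ry":0,"rz":0},
  {"x":-3.5,"y":0,"z":1.8,"rx":0,"ry":0,"rz":0},
  {"x":-3.5,"y":0,"z":1.8,"rx":0,"ry":0,"rz":0},
  {"x":-3,"y":0,"z":1.5,"rx":0,"ry":0,"rz":0},
  {"x":0,"y":2,"z":0,"rx":0,"ry":0,"rz":0},
  {"x":0,"y":2,"z":0,"rx":0,"ry":0,"rz":0},
  {"x":0,"y":0,"z":0,"rx":0,"ry":0,"rz":0},
])

```text
time_s: 3.4
eef_pos: [0.521, 0.1425, 0.1908]
tool_rot: [-0.508, 0.482, -0.494, 0.515]
force: [-0.2, -0.6, 0.1]
width: 0.0385
```

```bash
python3 g.py 48 0 85; cat > pic.py <<'E'
import sys;from h import *
n,tag=sys.argv[1:3];a=[int(v) for v in sys.argv[3:7]] if len(sys.argv)>3 else [0,0,640,480]
p,d=robot.snapshot(n);np.savez(tag+".npz",p=p,d=d);c=p[a[1]:a[3],a[0]:a[2]];f=min(800/c.shape[1],600/c.shape[0])
cv2.imwrite(f"pics/{tag}.png",cv2.resize(c,None,fx=f,fy=f,interpolation=2)[:,:,::-1])
E
python3 pic.py side s1 240 200 400 360
```

```text
t 3.4 st [ 55.2  14.4 190.8] F [-0.2 -0.6  0.1] w 0.0385 rot err [-1.1   0.09  0.29]
tool cm [ 1.38 10.57 -0.93]
```

View pics/s1.png

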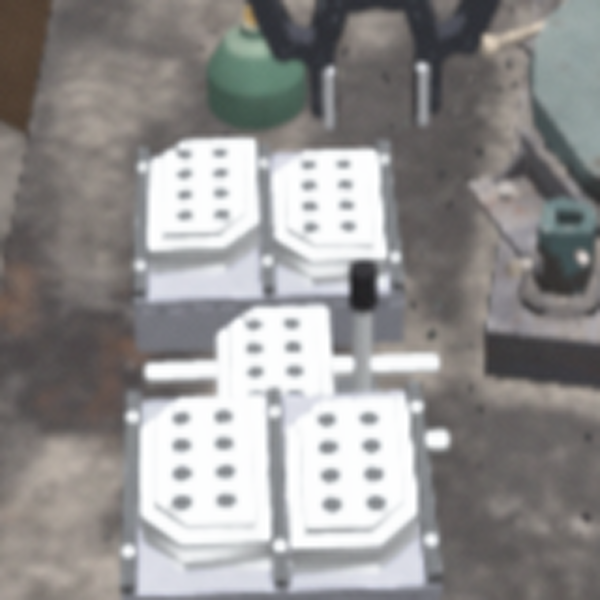

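>>> apply_moves([
  {"x":1.2,"y":0,"z":-0.8,"rx":-1.1,"ry":0,"rz":0.3},
  {"x":0,"y":2.4,"z":0,"rx":0,"ry":0,"rz":0},
  {"x":0,"y":2.4,"z":0,"rx":0,"ry":0,"rz":0},
  {"x":0,"y":1,"z":0,"rx":0,"ry":0,"rz":0},
  {"x":0,"y":0,"z":0,"rx":0,"ry":0,"rz":0},
])

```text
time_s: 3.87
eef_pos: [0.5151, 0.1254, 0.1392]
tool_rot: [-0.509, 0.488, -0.49, 0.513]
force: [0.4, -0.6, -0.3]
width: 0.0387
```

```bash
python3 g.py 48 0 85;python3 pic.py side s2 240 200 400 360;python3 pic.py top t2 275 170 475 290
```

```text
t 3.87 st [ 48.5  -2.5 139.2] F [ 0.4 -0.6 -0.3] w 0.0387 rot err [-0.32 -0.15 -0.06]
tool cm [-0.24  5.42 -0.09]
```

View pics/s2.png

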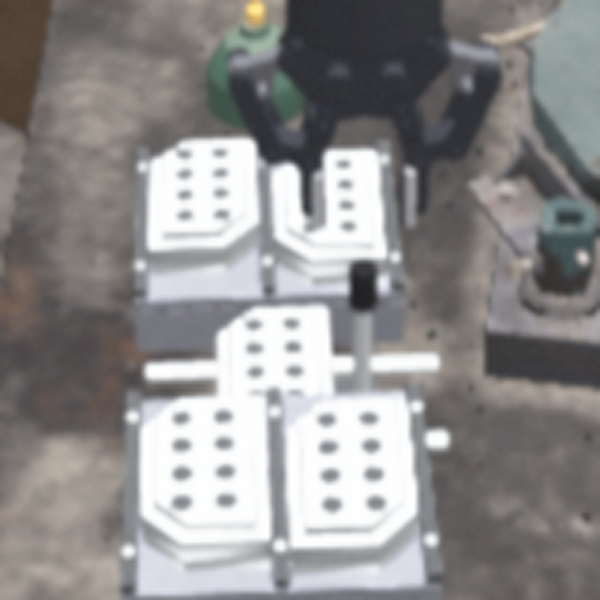

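>>> apply_moves([
  {"x":-0.2,"y":2.4,"z":0,"rx":-0.3,"ry":0,"rz":0},
  {"x":0,"y":2.4,"z":0,"rx":0,"ry":0,"rz":0},
  {"x":0,"y":0.5,"z":0,"rx":0,"ry":0,"rz":0},
  {"x":0,"y":0,"z":0,"rx":0,"ry":0,"rz":0},
])

```text
time_s: 4.3
eef_pos: [0.5225, 0.1281, 0.0944]
tool_rot: [-0.505, 0.487, -0.492, 0.516]
force: [-0.0, 0.0, 0.0]
width: 0.0385
```

```bash
python3 g.py 48 0 85;python3 pic.py side s3 240 200 400 360
```

```text
t 4.3 st [56.1 -0.1 94.4] F [-0.  0.  0.] w 0.0385 rot err [-0.9  -0.25 -0.25]
tool cm [-0.    0.93 -0.82]
```

View pics/s3.png

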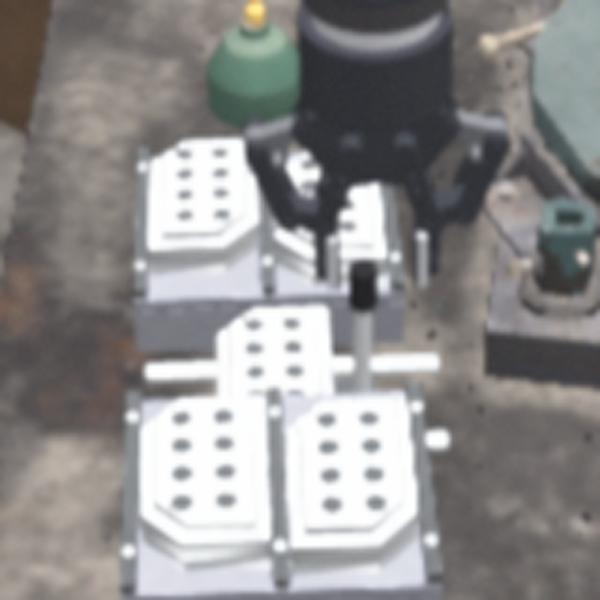

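>>> apply_moves([
  {"x":0,"y":1.0,"z":-0.2,"rx":-0.9,"ry":0,"rz":-0.2},
  {"x":0,"y":0.2,"z":0,"rx":0,"ry":0,"rz":0},
  {"x":0,"y":0,"z":0.5,"rx":0,"ry":0,"rz":0},
  {"x":0,"y":0,"z":0.7,"rx":0,"ry":0,"rz":0},
  {"x":0,"y":0,"z":0.7,"rx":0,"ry":0,"rz":0},
])

```text
time_s: 4.77
eef_pos: [0.5393, 0.1294, 0.0858]
tool_rot: [0.511, -0.49, 0.488, -0.511]
force: [-3.0, 0.5, -0.7]
width: 0.0386
```

```bash
python3 g.py 97 0 85
```

```text
t 4.77 st [72.9  0.4 85.8] F [-3.   0.5 -0.7] w 0.0386 rot err [ 0.12 -0.2  -0.11]
tool cm [0.03 0.07 2.41]
```

>>> apply_moves([
  {"x":0,"y":0,"z":0.7,"rx":0,"ry":0,"rz":0},
  {"x":0,"y":0,"z":0.7,"rx":0,"ry":0,"rz":0},
  {"x":0,"y":0,"z":0.4,"rx":0,"ry":0,"rz":0},
  {"x":0,"y":0,"z":0,"rx":0,"ry":0,"rz":0},
])

```text
time_s: 5.1
eef_pos: [0.5608, 0.1306, 0.0858]
tool_rot: [-0.511, 0.49, -0.488, 0.511]
force: [-1.8, 0.1, 0.8]
width: 0.0384
```

```bash
python3 g.py 95 0 85
```

```text
t 5.1 st [94.4  0.6 85.8] F [-1.8  0.1  0.8] w 0.0384 rot err [ 0.12 -0.2  -0.14]
tool cm [0.06 0.08 0.06]
```

Nearly at the stop; creep until the force rises.

>>> apply_moves([
  {"x":0,"y":0,"z":0.15,"rx":0,"ry":0,"rz":0},
  {"x":0,"y":0,"z":0.15,"rx":0,"ry":0,"rz":0},
])

```text
time_s: 5.27
eef_pos: [0.5617, 0.1306, 0.0855]
tool_rot: [0.512, -0.492, 0.487, -0.509]
force: [-7.5, -0.3, 4.3]
width: 0.0385
```

>>> apply_moves([
  {"x":0,"y":0,"z":0.15,"rx":0,"ry":0,"rz":0},
  {"x":0,"y":0,"z":0.15,"rx":0,"ry":0,"rz":0},
])

```text
time_s: 5.43
eef_pos: [0.5615, 0.1306, 0.0854]
tool_rot: [0.513, -0.493, 0.485, -0.508]
force: [-4.8, 0.5, 2.3]
width: 0.0386
```

>>> apply_moves([
  {"x":0,"y":0,"z":-1.0,"rx":0,"ry":0,"rz":0},
  {"x":0,"y":-2.5,"z":0,"rx":0,"ry":0,"rz":0},
  {"x":0,"y":-3,"z":0,"rx":0,"ry":0,"rz":0},
  {"x":0,"y":-3,"z":0,"rx":0,"ry":0,"rz":0},
  {"x":0,"y":0,"z":0,"rx":0,"ry":0,"rz":0},
])

```text
time_s: 5.85
eef_pos: [0.5541, 0.1292, 0.1726]
tool_rot: [0.513, -0.492, 0.486, -0.508]
force: [1.8, -0.2, 1.2]
width: 0.0384
```

```bash
python3 g.py 36 174 150
```

```text
t 5.85 st [ 87.7  -0.4 172.6] F [ 1.8 -0.2  1.2] w 0.0384 rot err [ 0.62 -0.21 -0.05]
tool cm [-17.42   2.34  -5.2 ]
```

>>> apply_moves([
  {"x":-3,"y":0,"z":-0.9,"rx":0.5,"ry":0,"rz":0},
  {"x":-3,"y":0,"z":-0.9,"rx":0,"ry":0,"rz":0},
  {"x":-3,"y":0,"z":-0.9,"rx":0,"ry":0,"rz":0},
  {"x":-3,"y":0,"z":-0.9,"rx":0,"ry":0,"rz":0},
  {"x":-3,"y":0,"z":-0.9,"rx":0,"ry":0,"rz":0},
  {"x":-2,"y":0,"z":-0.6,"rx":0,"ry":0,"rz":0},
  {"x":0,"y":0,"z":0,"rx":0,"ry":0,"rz":0},
], grip=-0.4)

```text
time_s: 6.43
eef_pos: [0.5074, 0.305, 0.1796]
tool_rot: [-0.5, 0.486, -0.496, 0.518]
force: [0.5, 0.4, -0.1]
width: 0.0256
```

```bash
python3 g.py 36 174 100;python3 pic.py top t4 275 170 475 290;python3 pic.py side s4 240 200 400 360
```

```text
t 6.43 st [ 49.2 177.3 179.6] F [ 0.5  0.4 -0.1] w 0.0256 rot err [-1.59 -0.68 -0.44]
tool cm [ 0.41  7.92 -1.54]
```

View pics/s4.png

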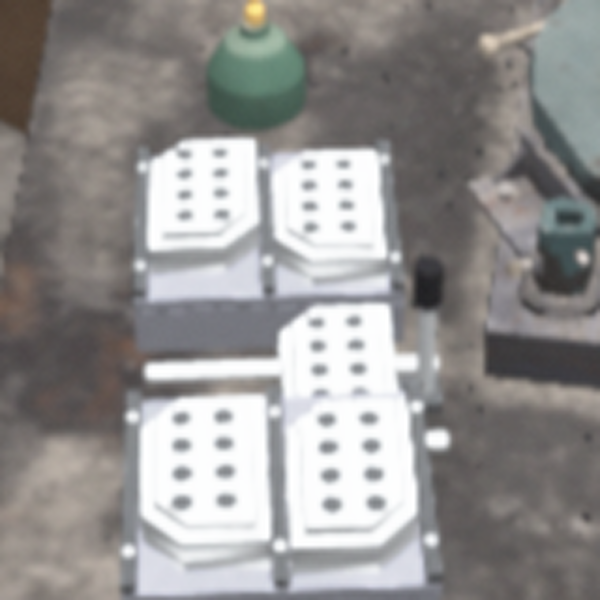

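View pics/t4.png

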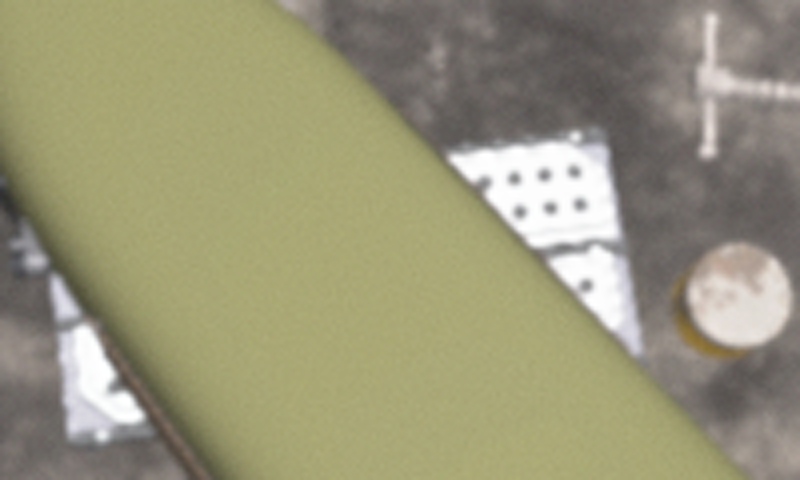

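>>> apply_moves([
  {"x":0.4,"y":1.5,"z":-1.5,"rx":-1.6,"ry":-0.6,"rz":-0.4},
  {"x":0,"y":2,"z":0,"rx":0,"ry":0,"rz":0},
  {"x":0,"y":2,"z":0,"rx":0,"ry":0,"rz":0},
  {"x":0,"y":0,"z":0,"rx":0,"ry":0,"rz":0},
])

```text
time_s: 6.87
eef_pos: [0.4981, 0.2944, 0.1246]
tool_rot: [-0.508, 0.488, -0.492, 0.511]
force: [-0.5, -1.2, -0.5]
width: 0.0255
```

```bash
python3 g.py 36 172 44
```

```text
t 6.87 st [ 39.4 167.1 124.6] F [-0.5 -1.2 -0.5] w 0.0255 rot err [-0.41 -0.45  0.08]
tool cm [-0.49  8.06 -0.41]
```

>>> apply_moves([
  {"x":-0.6,"y":0,"z":-0.4,"rx":-0.4,"ry":-0.4,"rz":0},
  {"x":0,"y":1.5,"z":-0.1,"rx":0,"ry":0,"rz":0},
  {"x":0,"y":1.5,"z":-0.1,"rx":0,"ry":0,"rz":0},
  {"x":0,"y":1.5,"z":-0.1,"rx":0,"ry":0,"rz":0},
  {"x":0,"y":0,"z":0,"rx":0,"ry":0,"rz":0},
])

```text
time_s: 7.28
eef_pos: [0.4957, 0.2986, 0.0834]
tool_rot: [-0.508, 0.489, -0.491, 0.512]
force: [0.0, -1.1, 0.1]
width: 0.0257
```

```bash
python3 g.py 36 172 44;python3 pic.py side s5 270 200 370 275
```

```text
t 7.28 st [ 37.2 171.4  83.4] F [ 0.  -1.1  0.1] w 0.0257 rot err [-0.36 -0.37 -0.08]
tool cm [-0.05  3.94 -0.14]
```

View pics/s5.png

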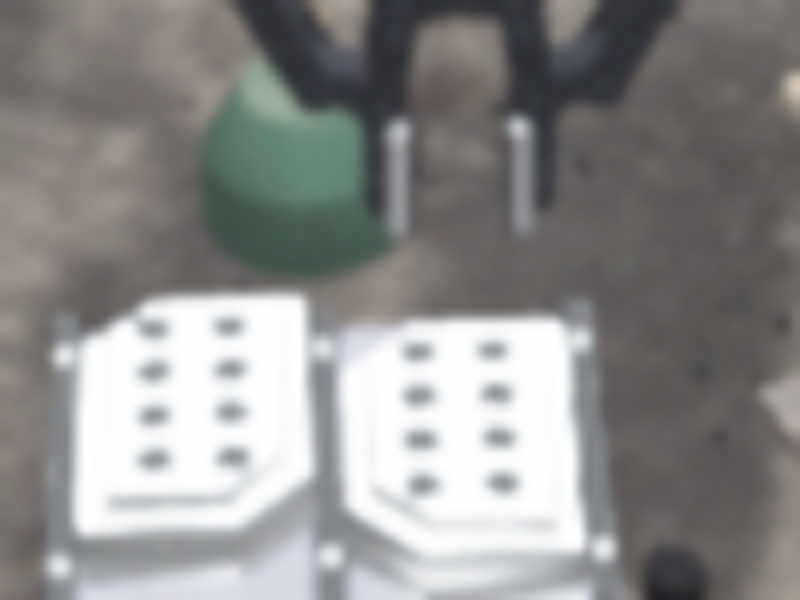

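>>> apply_moves([
  {"x":-0.2,"y":1.3,"z":-0.1,"rx":-0.3,"ry":-0.3,"rz":0},
  {"x":0,"y":1.3,"z":-0.1,"rx":0,"ry":0,"rz":0},
  {"x":0,"y":0.8,"z":-0.1,"rx":0,"ry":0,"rz":0},
  {"x":0,"y":0,"z":0,"rx":0,"ry":0,"rz":0},
])

```text
time_s: 7.67
eef_pos: [0.4984, 0.3035, 0.0541]
tool_rot: [-0.506, 0.488, -0.489, 0.516]
force: [-0.8, -0.4, -0.1]
width: 0.026
```

```bash
python3 g.py 36 60 44;python3 pic.py side s6 270 200 370 275
```

```text
t 7.67 st [ 40.1 176.2  54.1] F [-0.8 -0.4 -0.1] w 0.026 rot err [-0.64 -0.09 -0.42]
tool cm [11.63  0.92 -0.4 ]
```

View pics/s6.png

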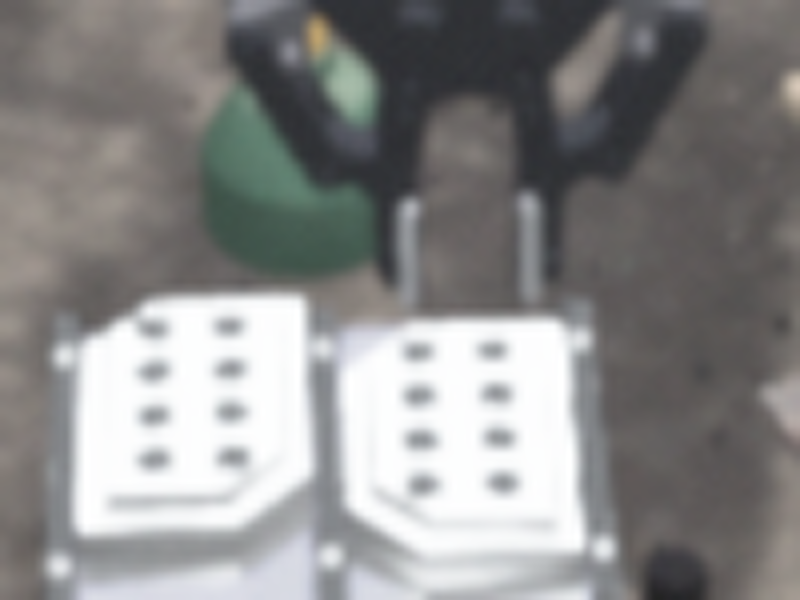

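>>> apply_moves([
  {"x":0,"y":0.5,"z":-0.4,"rx":-0.6,"ry":0,"rz":-0.4},
  {"x":0,"y":0.4,"z":-0.1,"rx":0,"ry":0,"rz":0},
  {"x":0.3,"y":0,"z":0,"rx":0,"ry":0,"rz":0},
  {"x":0.5,"y":0,"z":0,"rx":0,"ry":0,"rz":0},
])

```text
time_s: 8.05
eef_pos: [0.4953, 0.2969, 0.0468]
tool_rot: [-0.51, 0.488, -0.489, 0.513]
force: [0.3, 0.2, 0.1]
width: 0.0258
```

```bash
python3 g.py 36 60 44
```

```text
t 8.05 st [ 36.7 169.8  46.8] F [0.3 0.2 0.1] w 0.0258 rot err [-0.2  -0.01 -0.12]
tool cm [10.98  0.25 -0.07]
```

>>> apply_moves([
  {"x":0.6,"y":0.1,"z":0,"rx":0,"ry":0,"rz":0},
  {"x":0.6,"y":0,"z":0,"rx":0,"ry":0,"rz":0},
  {"x":0.7,"y":0,"z":0,"rx":0,"ry":0,"rz":0},
  {"x":0.7,"y":0,"z":0,"rx":0,"ry":0,"rz":0},
  {"x":0.7,"y":0,"z":0,"rx":0,"ry":0,"rz":0},
  {"x":0.7,"y":0,"z":0,"rx":0,"ry":0,"rz":0},
])

```text
time_s: 8.55
eef_pos: [0.4978, 0.2541, 0.0465]
tool_rot: [-0.509, 0.488, -0.488, 0.514]
force: [-1.1, 1.4, -0.4]
width: 0.0257
```

```bash
python3 g.py 36 60 45;python3 pic.py side s7 250 200 370 300
```

```text
t 8.55 st [ 37.2 126.9  46.5] F [-1.1  1.4 -0.4] w 0.0257 rot err [-0.28  0.02 -0.3 ]
tool cm [ 6.69  0.11 -0.13]
```

View pics/s7.png

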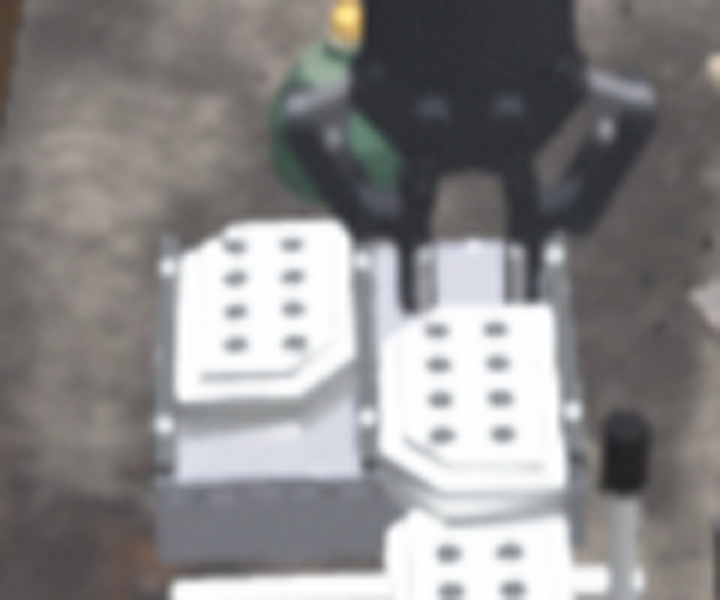

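>>> apply_moves([
  {"x":0.7,"y":0.1,"z":-0.1,"rx":-0.2,"ry":0,"rz":-0.2},
  {"x":0.7,"y":0,"z":0,"rx":0,"ry":0,"rz":0},
  {"x":0.7,"y":0,"z":0,"rx":0,"ry":0,"rz":0},
  {"x":0.7,"y":0,"z":0,"rx":0,"ry":0,"rz":0},
  {"x":0.6,"y":0,"z":0,"rx":0,"ry":0,"rz":0},
  {"x":0.6,"y":0,"z":0,"rx":0,"ry":0,"rz":0},
  {"x":0.5,"y":0,"z":0,"rx":0,"ry":0,"rz":0},
])

```text
time_s: 9.18
eef_pos: [0.4995, 0.2037, 0.046]
tool_rot: [-0.51, 0.488, -0.489, 0.512]
force: [0.4, 1.5, -0.1]
width: 0.0256
```

```bash
python3 g.py 36 60 45
```

```text
t 9.18 st [36.6 76.5 46. ] F [ 0.4  1.5 -0.1] w 0.0256 rot err [-0.13 -0.05 -0.1 ]
tool cm [ 1.65  0.1  -0.06]
```

>>> apply_moves([
  {"x":0.5,"y":0,"z":0,"rx":0,"ry":0,"rz":0},
  {"x":0.4,"y":0,"z":0,"rx":0,"ry":0,"rz":0},
  {"x":0.3,"y":0,"z":0,"rx":0,"ry":0,"rz":0},
  {"x":0.2,"y":0,"z":0,"rx":0,"ry":0,"rz":0},
])

```text
time_s: 9.52
eef_pos: [0.4998, 0.187, 0.0458]
tool_rot: [-0.51, 0.489, -0.489, 0.512]
force: [0.3, 0.4, -0.1]
width: 0.0258
```

```bash
python3 g.py 36 59 45;python3 pic.py side s8 260 230 360 305
```

```text
t 9.52 st [36.1 59.8 45.8] F [ 0.3  0.4 -0.1] w 0.0258 rot err [-0.08 -0.11 -0.05]
tool cm [ 0.08  0.08 -0.01]
```

View pics/s8.png

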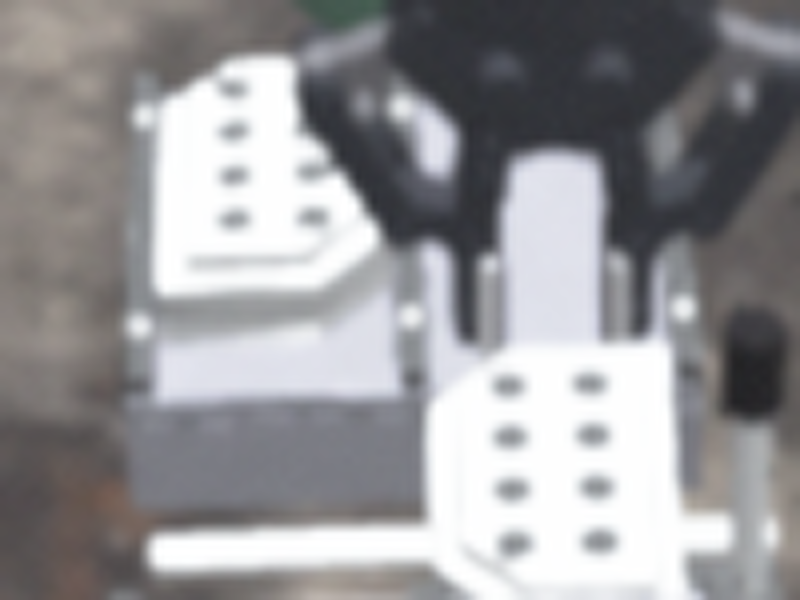

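>>> apply_moves([
  {"x":0.15,"y":0,"z":0,"rx":0,"ry":0,"rz":0},
  {"x":0.15,"y":0,"z":0,"rx":0,"ry":0,"rz":0},
])

```text
time_s: 9.73
eef_pos: [0.4998, 0.1863, 0.0459]
tool_rot: [-0.509, 0.49, -0.487, 0.513]
force: [-1.2, 6.5, -0.5]
width: 0.0257
```

```bash
cat > dep.py <<'E'
from g import *
import sys
def med(n,x0,x1,y0,y1,tag=None):
    d=robot.snapshot(n)[1];W=cloud(n,d);q=W.reshape(-1,3);q=q[~np.isnan(q[:,0])]
    i=np.array([((q[:,0]-p[0])*c+(q[:,1]-p[1])*sn)*1000,(-(q[:,0]-p[0])*sn+(q[:,1]-p[1])*c)*1000]).T
    m=(i[:,0]>x0)&(i[:,0]<x1)&(i[:,1]>y0)&(i[:,1]<y1)&(q[:,2]>.03)&(q[:,2]<.1)
    return m.sum(),(np.percentile(q[m,2],[25,50,75])*1000).round(1) if m.any() else 0
for n in("side","top"):
    for nm,b in(("stack far",(15,57,-15,35)),("stack near",(-57,-15,-35,35)),("odd_low",(-57,-15,100,140)),("high_near",(-57,-15,-140,-100)),("odd_high",(15,57,-140,-100))):print(n,nm,med(n,*b))
E
python3 dep.py
```

```text
t 9.73 st [36.1 59.1 45.9] F [-1.2  6.5 -0.5] w 0.0257 rot err [-0.05 -0.04 -0.41]
side stack far (np.int64(344), array([57.2, 58.1, 59.1]))
side stack near (np.int64(0), 0)
side odd_low (np.int64(170), array([64.7, 65.6, 66.7]))
side high_near (np.int64(361), array([83.3, 84.3, 85.2]))
side odd_high (np.int64(373), array([83.2, 84.2, 85.1]))
top stack far (np.int64(29), array([55.4, 56.9, 59. ]))
top stack near (np.int64(0), 0)
top odd_low (np.int64(282), array([63.3, 64.9, 66.4]))
top high_near (np.int64(0), 0)
top odd_high (np.int64(0), 0)
```

>>> apply_moves([
  {"x":-1,"y":0,"z":0,"rx":0,"ry":0,"rz":0},
  {"x":0,"y":-2,"z":0,"rx":0,"ry":0,"rz":0},
  {"x":0,"y":-3,"z":0,"rx":0,"ry":0,"rz":0},
  {"x":0,"y":-3,"z":0,"rx":0,"ry":0,"rz":0},
  {"x":0,"y":-3,"z":0,"rx":0,"ry":0,"rz":0},
  {"x":0,"y":0,"z":0,"rx":0,"ry":0,"rz":0},
])

```text
time_s: 10.73
eef_pos: [0.4963, 0.1958, 0.1571]
tool_rot: [0.514, -0.489, 0.487, -0.509]
force: [1.3, 0.7, 0.0]
width: 0.0256
```

```bash
python3 g.py 84 0 140
```

```text
t 10.73 st [ 33.1  68.8 157.1] F [1.3 0.7 0. ] w 0.0256 rot err [0.38 0.03 0.18]
tool cm [6.87 1.7  5.1 ]
```

>>> apply_moves([
  {"x":2,"y":0,"z":1.5,"rx":0.3,"ry":0,"rz":0.2},
  {"x":2,"y":0,"z":1.5,"rx":0,"ry":0,"rz":0},
  {"x":2,"y":0,"z":1.5,"rx":0,"ry":0,"rz":0},
  {"x":0.8,"y":0,"z":0.5,"rx":0,"ry":0,"rz":0},
  {"x":0,"y":0,"z":0,"rx":0,"ry":0,"rz":0},
], grip=-0.1)

```text
time_s: 11.15
eef_pos: [0.5527, 0.1305, 0.1597]
tool_rot: [-0.512, 0.485, -0.489, 0.513]
force: [-0.4, 0.4, -0.4]
width: 0.0384
```

```bash
python3 g.py 82 0 130; python3 dep.py|grep far
```

```text
t 11.15 st [ 86.3   0.9 159.7] F [-0.4  0.4 -0.4] w 0.0384 rot err [-0.28  0.31  0.15]
tool cm [ 0.08  2.96 -0.45]
side stack far (np.int64(341), array([57.1, 58.2, 59.1]))
top stack far (np.int64(329), array([55.7, 57.3, 58.8]))
```

>>> apply_moves([
  {"x":0,"y":1.5,"z":-0.4,"rx":-0.2,"ry":0,"rz":0},
  {"x":0,"y":1.5,"z":-0.2,"rx":0,"ry":0,"rz":0},
  {"x":0,"y":1.5,"z":-0.1,"rx":0,"ry":0,"rz":0},
  {"x":0,"y":0,"z":0,"rx":0,"ry":0,"rz":0},
])

```text
time_s: 11.98
eef_pos: [0.5455, 0.1331, 0.1154]
tool_rot: [-0.513, 0.484, -0.487, 0.515]
force: [-0.7, -0.2, -0.5]
width: 0.0383
```

```bash
python3 g.py 82 0 85;python3 pic.py side s9 260 210 400 315
```

```text
t 11.98 st [ 79.2   3.9 115.4] F [-0.7 -0.2 -0.5] w 0.0383 rot err [-0.32  0.58  0.04]
tool cm [0.39 3.04 0.25]
```

View pics/s9.png

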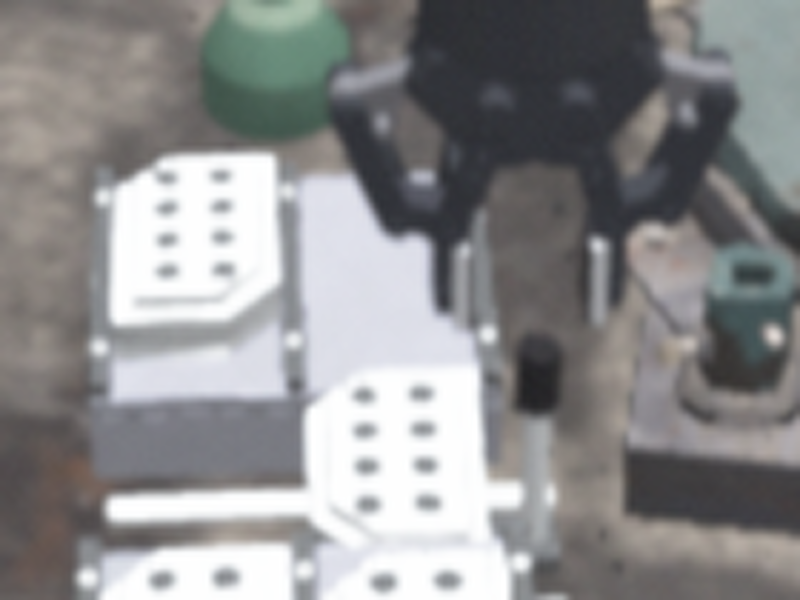

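>>> apply_moves([
  {"x":0.4,"y":1.0,"z":0.1,"rx":-0.3,"ry":0.5,"rz":0},
  {"x":0,"y":1.1,"z":0,"rx":0,"ry":0,"rz":0},
  {"x":0,"y":0.8,"z":0,"rx":0,"ry":0,"rz":0},
  {"x":0,"y":0,"z":0,"rx":0,"ry":0,"rz":0},
])

```text
time_s: 12.37
eef_pos: [0.5507, 0.1296, 0.089]
tool_rot: [-0.51, 0.486, -0.49, 0.513]
force: [0.9, -0.3, -1.0]
width: 0.0384
```

```bash
python3 g.py 72 0 85
```

```text
t 12.37 st [84.3  0.  89. ] F [ 0.9 -0.3 -1. ] w 0.0384 rot err [-0.42  0.01 -0.02]
tool cm [ 0.    0.39 -1.23]
```

>>> apply_moves([
  {"x":0,"y":0.3,"z":-0.5,"rx":-0.3,"ry":0,"rz":0},
  {"x":0,"y":0,"z":-0.5,"rx":0,"ry":0,"rz":0},
  {"x":0,"y":0,"z":-0.6,"rx":0,"ry":0,"rz":0},
  {"x":0,"y":0,"z":-0.8,"rx":0,"ry":0,"rz":0},
  {"x":0,"y":0,"z":-0.8,"rx":0,"ry":0,"rz":0},
  {"x":0,"y":0,"z":-0.8,"rx":0,"ry":0,"rz":0},
  {"x":0,"y":0,"z":-0.8,"rx":0,"ry":0,"rz":0},
  {"x":0,"y":0,"z":-0.8,"rx":0,"ry":0,"rz":0},
])

```text
time_s: 13.03
eef_pos: [0.4974, 0.1271, 0.0882]
tool_rot: [-0.507, 0.485, -0.492, 0.515]
force: [3.5, -0.6, -2.9]
width: 0.0387
```

```bash
python3 g.py 1 0 85
```

```text
t 13.03 st [30.9  0.1 88.2] F [ 3.5 -0.6 -2.9] w 0.0387 rot err [-0.88 -0.08 -0.04]
tool cm [ 0.01  0.27 -2.99]
```

>>> apply_moves([
  {"x":0,"y":0.2,"z":-0.7,"rx":-0.6,"ry":0,"rz":0},
  {"x":0,"y":0,"z":-0.7,"rx":0,"ry":0,"rz":0},
  {"x":0,"y":0,"z":-0.6,"rx":0,"ry":0,"rz":0},
  {"x":0,"y":0,"z":-0.4,"rx":0,"ry":0,"rz":0},
])

```text
time_s: 13.37
eef_pos: [0.4698, 0.1259, 0.0869]
tool_rot: [-0.51, 0.487, -0.489, 0.513]
force: [2.5, -0.2, 0.0]
width: 0.0382
```

```bash
python3 g.py 1 0 85
```

```text
t 13.37 st [ 3.3  0.1 86.9] F [ 2.5 -0.2  0. ] w 0.0382 rot err [-0.29 -0.05 -0.04]
tool cm [ 0.01  0.19 -0.23]
```

>>> apply_moves([
  {"x":0,"y":0,"z":-0.2,"rx":0,"ry":0,"rz":0},
  {"x":0,"y":0,"z":-0.2,"rx":0,"ry":0,"rz":0},
])

```text
time_s: 13.53
eef_pos: [0.4665, 0.1257, 0.0872]
tool_rot: [-0.509, 0.487, -0.49, 0.514]
force: [11.6, 0.3, -7.0]
width: 0.0384
```

>>> apply_moves([
  {"x":0,"y":0,"z":-0.2,"rx":0,"ry":0,"rz":0},
  {"x":0,"y":0,"z":-0.2,"rx":0,"ry":0,"rz":0},
])

```text
time_s: 13.7
eef_pos: [0.4666, 0.126, 0.0877]
tool_rot: [-0.507, 0.485, -0.493, 0.515]
force: [5.3, -0.8, -3.6]
width: 0.0387
```

```bash
python3 g.py 1 0 85
```

```text
t 13.7 st [ 0.2  0.4 87.7] F [ 5.3 -0.8 -3.6] w 0.0387 rot err [-0.95 -0.07 -0.02]
tool cm [0.04 0.27 0.08]
```

>>> apply_moves([
  {"x":0,"y":0,"z":0.9,"rx":-0.5,"ry":0,"rz":0},
  {"x":0,"y":-2.5,"z":0,"rx":0,"ry":0,"rz":0},
  {"x":0,"y":-3,"z":0,"rx":0,"ry":0,"rz":0},
  {"x":0,"y":-3,"z":0,"rx":0,"ry":0,"rz":0},
  {"x":0,"y":0,"z":0,"rx":0,"ry":0,"rz":0},
])

```text
time_s: 14.12
eef_pos: [0.4682, 0.1257, 0.172]
tool_rot: [0.514, -0.491, 0.486, -0.509]
force: [0.8, 0.2, -0.2]
width: 0.0385
```

```bash
python3 g.py -36 -186 150
```

```text
t 14.12 st [  1.7   0.  172. ] F [ 0.8  0.2 -0.2] w 0.0385 rot err [ 0.58 -0.04  0.02]
tool cm [18.6   2.24 -3.73]
```

>>> apply_moves([
  {"x":3,"y":0,"z":-0.6,"rx":0.4,"ry":0,"rz":0},
  {"x":3,"y":0,"z":-0.6,"rx":0,"ry":0,"rz":0},
  {"x":3,"y":0,"z":-0.6,"rx":0,"ry":0,"rz":0},
  {"x":3,"y":0,"z":-0.6,"rx":0,"ry":0,"rz":0},
  {"x":3,"y":0,"z":-0.6,"rx":0,"ry":0,"rz":0},
  {"x":3,"y":0,"z":-0.6,"rx":0,"ry":0,"rz":0},
  {"x":0.6,"y":0,"z":-0.2,"rx":0,"ry":0,"rz":0},
  {"x":0,"y":0,"z":0,"rx":0,"ry":0,"rz":0},
], grip=-0.4)

```text
time_s: 14.78
eef_pos: [0.4317, -0.0649, 0.1698]
tool_rot: [0.515, -0.492, 0.482, -0.511]
force: [0.8, 0.3, -0.6]
width: 0.0256
```

```bash
python3 g.py -36 -186 120;python3 pic.py side s10 250 230 390 335;python3 pic.py top t10 275 170 475 290
```

```text
t 14.78 st [ -43.7 -188.6  169.8] F [ 0.8  0.3 -0.6] w 0.0256 rot err [ 0.75  0.35 -0.41]
tool cm [-0.22  4.97  0.83]
```

View pics/s10.png

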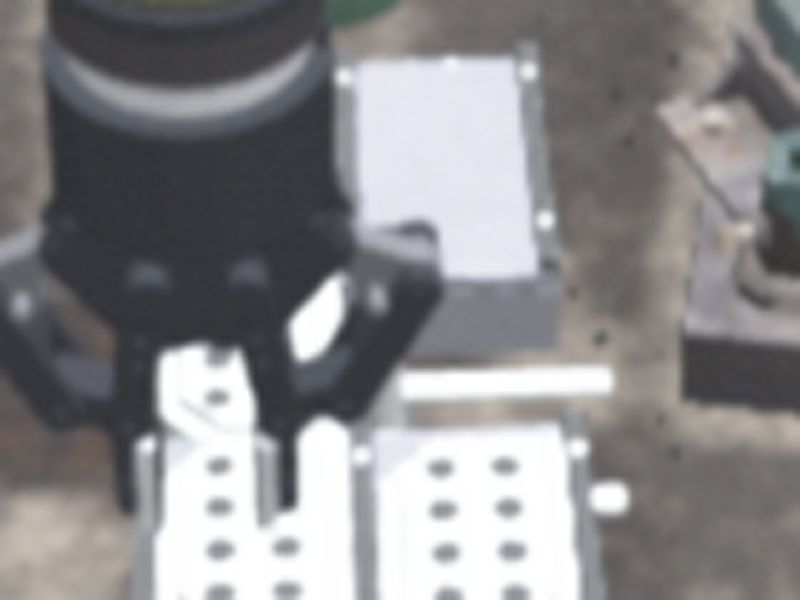

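View pics/t10.png

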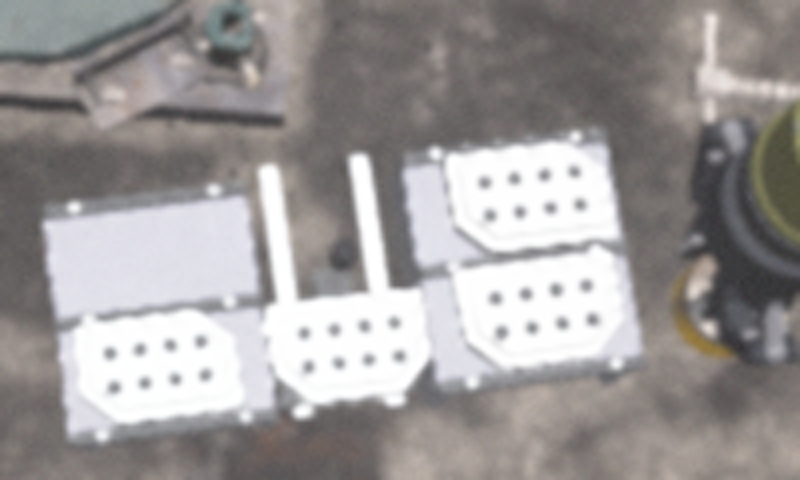

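```bash
python3 -c "
import numpy as np,cv2
p=np.load('t10.npz')['p'][195:270,370:445];q=np.load('side0.npz')['p'][295:360,265:365]
g=lambda i,s:cv2.resize(i,s,interpolation=2)
o=np.hstack([g(p,(400,400)),g(q,(400,400))]).astype(float);o=255*np.clip((o/255-.55)/.45,0,1)**2
cv2.imwrite('pics/conf.png',o[:,:,::-1].astype('uint8'))"
```

```text
(no output)
```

View pics/conf.png

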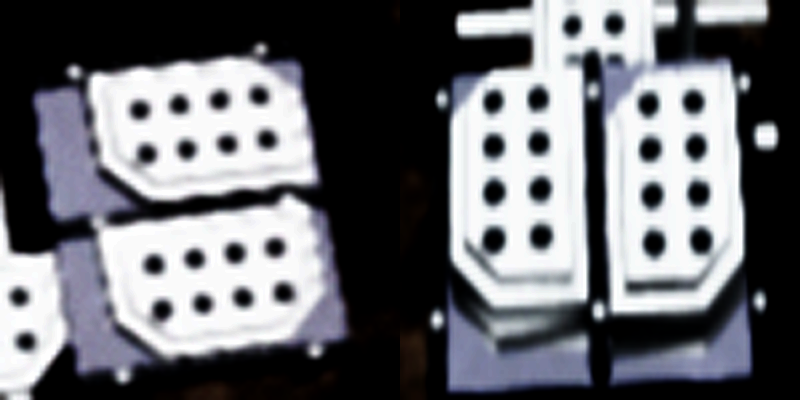

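>>> apply_moves([
  {"x":-0.1,"y":1,"z":0.7,"rx":0.7,"ry":0.3,"rz":-0.4},
  {"x":0,"y":2,"z":0,"rx":0,"ry":0,"rz":0},
  {"x":0,"y":2,"z":0,"rx":0,"ry":0,"rz":0},
  {"x":0,"y":2,"z":0,"rx":0,"ry":0,"rz":0},
  {"x":0,"y":0,"z":0,"rx":0,"ry":0,"rz":0},
])

```text
time_s: 15.3
eef_pos: [0.4419, -0.0552, 0.0984]
tool_rot: [-0.512, 0.485, -0.485, 0.516]
force: [-0.1, -0.3, -0.2]
width: 0.0256
```

```bash
python3 g.py -36 -186 66
```

```text
t 15.3 st [ -33.  -179.4   98.4] F [-0.1 -0.3 -0.2] w 0.0256 rot err [-0.24  0.67 -0.2 ]
tool cm [ 0.66  3.24 -0.32]
```

>>> apply_moves([
  {"x":0.7,"y":0,"z":-0.3,"rx":-0.2,"ry":0.6,"rz":-0.2},
  {"x":0.1,"y":0.8,"z":-0.1,"rx":0,"ry":0,"rz":0},
  {"x":0.1,"y":1,"z":-0.1,"rx":0,"ry":0,"rz":0},
  {"x":0,"y":0.6,"z":0,"rx":0,"ry":0,"rz":0},
  {"x":0,"y":0,"z":0,"rx":0,"ry":0,"rz":0},
])

```text
time_s: 15.72
eef_pos: [0.4391, -0.062, 0.0753]
tool_rot: [-0.512, 0.486, -0.487, 0.514]
force: [-0.1, -0.2, 0.4]
width: 0.0258
```

```bash
python3 g.py -36 -186 66;python3 pic.py side s11 250 270 390 375
```

```text
t 15.72 st [ -36.1 -186.2   75.3] F [-0.1 -0.2  0.4] w 0.0258 rot err [-0.15  0.35 -0.02]
tool cm [-0.01  0.93  0.  ]
```

View pics/s11.png

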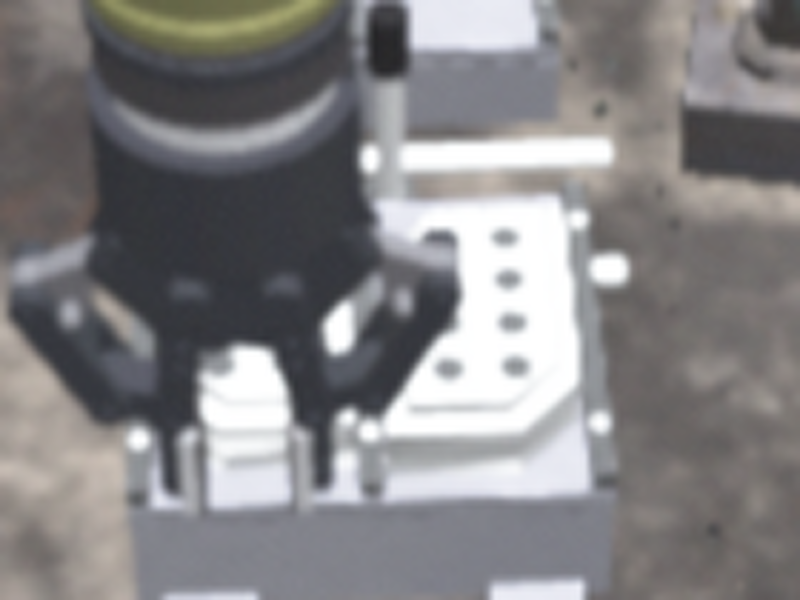

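>>> apply_moves([
  {"x":0,"y":0.9,"z":0,"rx":-0.1,"ry":0.3,"rz":0},
  {"x":0,"y":0.2,"z":0,"rx":0,"ry":0,"rz":0},
  {"x":-0.3,"y":0,"z":0,"rx":0,"ry":0,"rz":0},
  {"x":-0.5,"y":0,"z":0,"rx":0,"ry":0,"rz":0},
  {"x":-0.6,"y":0,"z":0,"rx":0,"ry":0,"rz":0},
])

```text
time_s: 16.18
eef_pos: [0.4408, -0.0483, 0.0655]
tool_rot: [-0.51, 0.487, -0.49, 0.512]
force: [0.2, -1.2, -0.7]
width: 0.0254
```

```bash
python3 g.py -36 -59 64.5
```

```text
t 16.18 st [ -33.8 -172.5   65.5] F [ 0.2 -1.2 -0.7] w 0.0254 rot err [-0.29 -0.11  0.04]
tool cm [-11.35   0.09  -0.24]
```

>>> apply_moves([
  {"x":-0.6,"y":0,"z":-0.2,"rx":-0.2,"ry":0,"rz":0},
  {"x":-0.7,"y":0,"z":0,"rx":0,"ry":0,"rz":0},
  {"x":-0.7,"y":0,"z":0,"rx":0,"ry":0,"rz":0},
  {"x":-0.7,"y":0,"z":0,"rx":0,"ry":0,"rz":0},
  {"x":-0.7,"y":0,"z":0,"rx":0,"ry":0,"rz":0},
  {"x":-0.7,"y":0,"z":0,"rx":0,"ry":0,"rz":0},
])

```text
time_s: 16.68
eef_pos: [0.4371, -0.0032, 0.0661]
tool_rot: [-0.511, 0.487, -0.49, 0.511]
force: [0.5, -0.6, -0.0]
width: 0.0258
```

```bash
python3 g.py -36 -59 64.5
```

```text
t 16.68 st [ -35.3 -127.3   66.1] F [ 0.5 -0.6 -0. ] w 0.0258 rot err [-0.17 -0.09  0.13]
tool cm [-6.83  0.14 -0.08]
```

>>> apply_moves([
  {"x":-0.7,"y":0.1,"z":-0.1,"rx":-0.1,"ry":0,"rz":0.1},
  {"x":-0.7,"y":0,"z":0,"rx":0,"ry":0,"rz":0},
  {"x":-0.7,"y":0,"z":0,"rx":0,"ry":0,"rz":0},
  {"x":-0.7,"y":0,"z":0,"rx":0,"ry":0,"rz":0},
  {"x":-0.6,"y":0,"z":0,"rx":0,"ry":0,"rz":0},
  {"x":-0.5,"y":0,"z":0,"rx":0,"ry":0,"rz":0},
])

```text
time_s: 17.18
eef_pos: [0.4351, 0.0404, 0.0656]
tool_rot: [-0.511, 0.487, -0.489, 0.512]
force: [-0.1, -1.2, -1.0]
width: 0.0252
```

```bash
python3 g.py -36 -59 64.5
```

```text
t 17.18 st [-35.3 -83.7  65.6] F [-0.1 -1.2 -1. ] w 0.0252 rot err [-0.19 -0.02  0.08]
tool cm [-2.47  0.1  -0.07]
```

>>> apply_moves([
  {"x":-0.5,"y":0,"z":0,"rx":0,"ry":0,"rz":0},
  {"x":-0.5,"y":0,"z":0,"rx":0,"ry":0,"rz":0},
  {"x":-0.4,"y":0,"z":0,"rx":0,"ry":0,"rz":0},
  {"x":-0.25,"y":0,"z":0,"rx":0,"ry":0,"rz":0},
  {"x":-0.2,"y":0,"z":0,"rx":0,"ry":0,"rz":0},
])

```text
time_s: 17.6
eef_pos: [0.4327, 0.0615, 0.0651]
tool_rot: [0.512, -0.487, 0.489, -0.511]
force: [-0.4, -1.8, 0.7]
width: 0.0254
```

```bash
python3 g.py -36 -59 64.5; python3 dep.py|grep near
```

```text
t 17.6 st [-36.7 -62.5  65.1] F [-0.4 -1.8  0.7] w 0.0254 rot err [-0.04  0.04  0.09]
tool cm [-0.35  0.06  0.07]
side stack near (np.int64(89), array([84.3, 84.9, 86. ]))
side high_near (np.int64(370), array([57.3, 58.4, 59.3]))
top stack near (np.int64(489), array([82.3, 83.8, 85.4]))
top high_near (np.int64(92), array([57.6, 59.1, 60.7]))
```

Not dropped yet (≈84 mm); creep in.

>>> apply_moves([
  {"x":-0.15,"y":0,"z":0,"rx":0,"ry":0,"rz":0},
  {"x":-0.1,"y":0,"z":0,"rx":0,"ry":0,"rz":0},
])

```text
time_s: 18.27
eef_pos: [0.4326, 0.0632, 0.065]
tool_rot: [0.512, -0.488, 0.489, -0.511]
force: [0.6, -0.4, 0.0]
width: 0.0257
```

```bash
python3 g.py -36 -59 64.5; python3 dep.py|grep "stack near"
```

```text
t 18.27 st [-36.8 -60.8  65. ] F [ 0.6 -0.4  0. ] w 0.0257 rot err [-0.03 -0.03  0.1 ]
tool cm [-0.18  0.05  0.08]
side stack near (np.int64(93), array([83.8, 85.1, 86.1]))
top stack near (np.int64(491), array([81.8, 83.7, 85.1]))
```

>>> apply_moves([
  {"x":-0.15,"y":0,"z":0,"rx":0,"ry":0,"rz":0},
  {"x":-0.05,"y":0,"z":0,"rx":0,"ry":0,"rz":0},
])

```text
time_s: 18.93
eef_pos: [0.4325, 0.0653, 0.065]
tool_rot: [0.512, -0.488, 0.489, -0.511]
force: [0.1, -0.3, -0.2]
width: 0.026
```

```bash
python3 g.py -36 -59 64.5; python3 dep.py|grep "stack near"
```

```text
t 18.93 st [-36.7 -58.7  65. ] F [ 0.1 -0.3 -0.2] w 0.026 rot err [-0.04 -0.03  0.09]
tool cm [0.03 0.05 0.07]
side stack near (np.int64(98), array([83.7, 84.7, 85.6]))
top stack near (np.int64(498), array([80.7, 82.8, 85.1]))
```

```bash
python3 pic.py side s12 265 240 365 315;python3 pic.py top t12 300 190 420 280
```

```text
(no output)
```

View pics/s12.png

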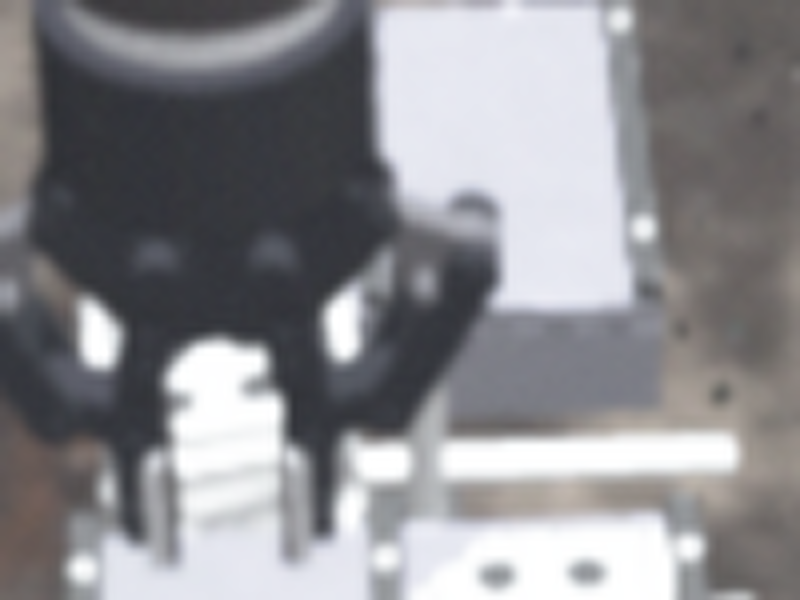

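View pics/t12.png

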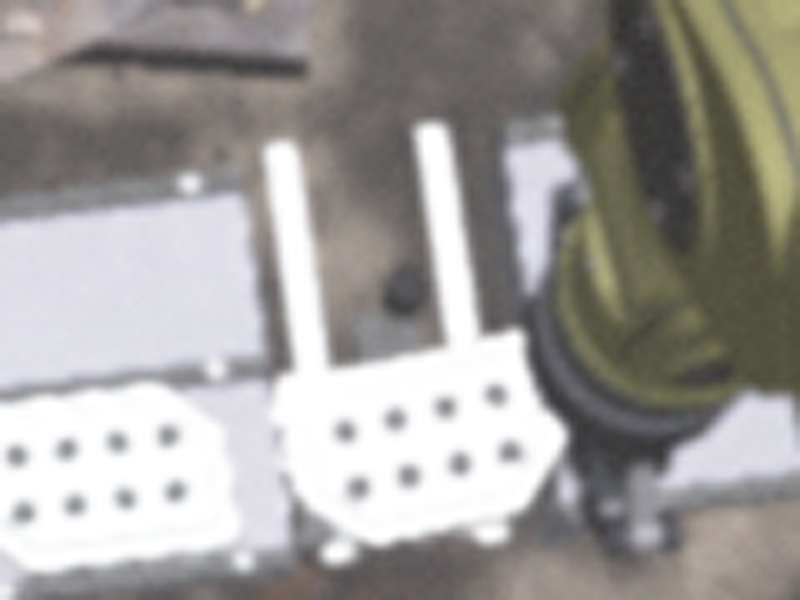

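```bash
cat > q.py <<'E'
from g import *
def m(h,off,f,z):
    u=(np.array(h)+.5)/f-.5+off;W=onz("top",u,z/1000);q=np.array([st(w_) for w_ in W]);v=q[3]-q[0]+q[7]-q[4];return q.mean(0).round(1),np.degrees(np.arctan2(v[0],-v[1])).round(2)
E
python3 - <<'E'
from q import *
print(m([(304,333),(335,329),(365,325),(395,322),(308,366),(339,363),(369,359),(400,355)],[275,170],4,58))
h=[(345,431),(396,419),(446,407),(497,395),(358,488),(409,476),(459,464),(510,452)]
for z in(78,84):print(z,m(h,[300,190],20/3,z))
E
```

```text
t 19.53 st [-36.8 -58.8  65. ] F [-0.  -0.   0.2] w 0.0256 rot err [-0.03 -0.03  0.09]
(array([-38.3,  -1.6,  58. ]), np.float64(0.07))
78 (array([-42.3,  -1.9,  78. ]), np.float64(6.57))
84 (array([-43.2,  -1.2,  84. ]), np.float64(6.57))
```

```bash
python3 - <<'E'
from g import *
for n,tag in(("top","t12"),("side","s12")):
    W=cloud(n,np.load(tag+".npz")["d"]);q=W.reshape(-1,3);q=q[~np.isnan(q[:,0])]
    d=q[:,:2]-p[:2];X=np.c_[d@[c,sn],d@[-sn,c]]*1000;z=q[:,2]*1000
    m=(X[:,0]>-65)&(X[:,0]<-12)&(abs(X[:,1])<38)&(z>65)&(z<95)
    if m.sum()<20: continue
    A=np.c_[X[m],np.ones(m.sum())];
    s,*_=np.linalg.lstsq(A,z[m],rcond=None);r=z[m]-A@s;k=abs(r)<4;s,*_=np.linalg.lstsq(A[k],z[m][k],rcond=None)
    print(n,m.sum(),k.sum(),"slopes deg x,y",np.degrees(np.arctan(s[:2])).round(2),"z at (-36,0)",(s@[-36,0,1]).round(1),"std",r[k].std().round(2))
p0=np.load("t12.npz")["p"][215:285,330:400];o=255*np.clip((cv2.resize(p0,(600,600),interpolation=2)/255.-.55)/.45,0,1)**2
cv2.imwrite("pics/t12z.png",o[:,:,::-1].astype("uint8"))
E
```

```text
t 19.53 st [-36.8 -58.8  65. ] F [-0.  -0.   0.2] w 0.0256 rot err [-0.03 -0.03  0.09]
top 681 573 slopes deg x,y [ 5.33 -4.09] z at (-36,0) 82.8 std 1.88
side 117 117 slopes deg x,y [ 3.17 -6.65] z at (-36,0) 82.0 std 1.37
```

View pics/t12z.png

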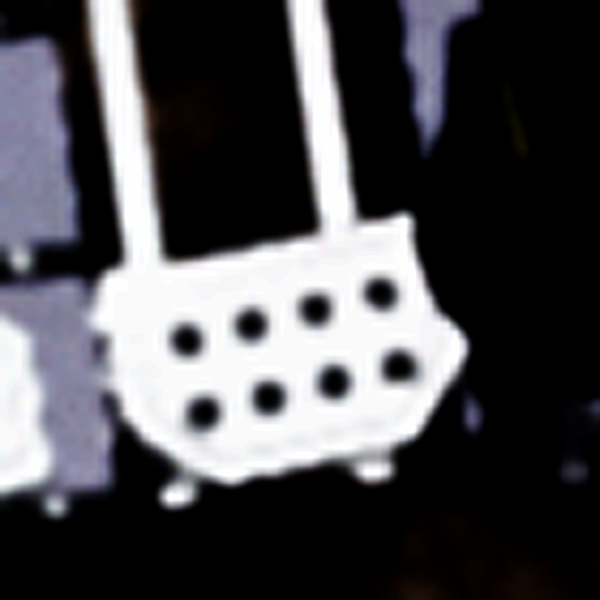

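>>> apply_moves([
  {"x":1,"y":0,"z":0,"rx":0,"ry":0,"rz":0},
  {"x":0.3,"y":-2,"z":0,"rx":0,"ry":0,"rz":0},
  {"x":0,"y":-3,"z":0,"rx":0,"ry":0,"rz":0},
  {"x":0,"y":-2.5,"z":0,"rx":0,"ry":0,"rz":0},
  {"x":0,"y":0,"z":0,"rx":0,"ry":0,"rz":0},
])

```text
time_s: 19.95
eef_pos: [0.431, 0.0492, 0.141]
tool_rot: [0.514, -0.489, 0.488, -0.509]
force: [0.8, -0.4, -0.4]
width: 0.0252
```

```bash
python3 g.py -102 20 150;python3 pic.py side s13 265 240 365 315;python3 pic.py top t13 300 190 420 280
```

```text
t 19.95 st [-39.  -74.7 141. ] F [ 0.8 -0.4 -0.4] w 0.0252 rot err [ 0.3  -0.01  0.17]
tool cm [-9.46 -0.9  -6.3 ]
```

View pics/s13.png

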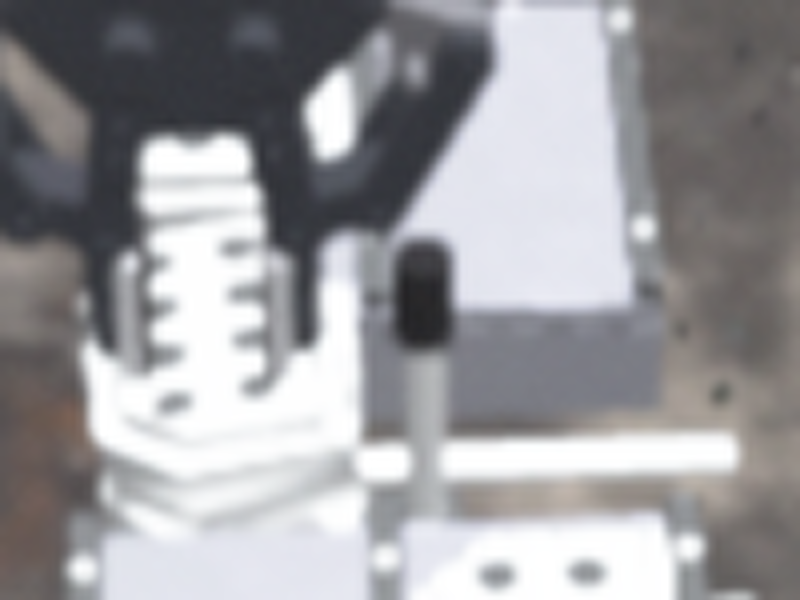

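View pics/t13.png

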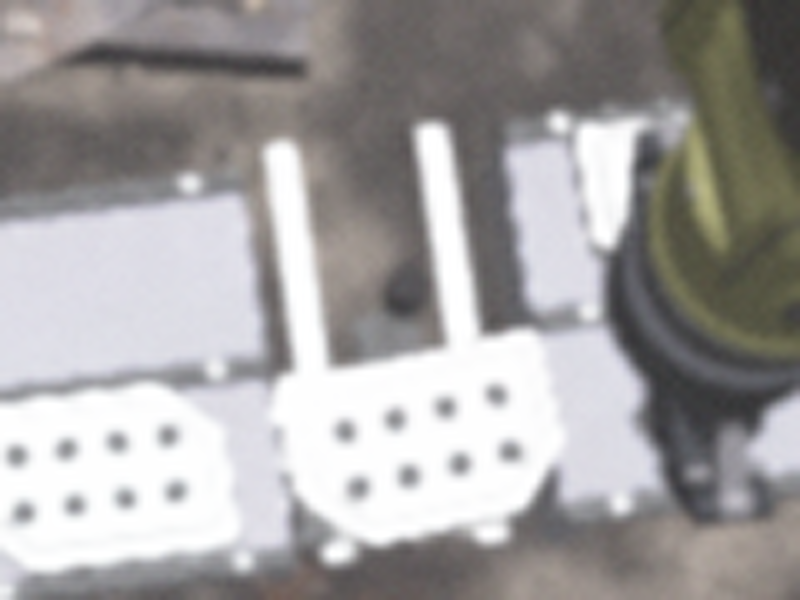

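>>> apply_moves([
  {"x":0,"y":0,"z":-2.5,"rx":0,"ry":0,"rz":0},
  {"x":-1,"y":0,"z":-2.5,"rx":0,"ry":0,"rz":0},
  {"x":-3,"y":0,"z":-1.3,"rx":0,"ry":0,"rz":0},
  {"x":-3,"y":0,"z":0,"rx":0,"ry":0,"rz":0},
  {"x":-2.4,"y":0,"z":0,"rx":0,"ry":0,"rz":0},
  {"x":0,"y":0,"z":0,"rx":0,"ry":0,"rz":0},
  {"x":0,"y":0,"z":0,"rx":0,"ry":0,"rz":0},
], grip=-1)

```text
time_s: 20.63
eef_pos: [0.3544, 0.1382, 0.13]
tool_rot: [0.517, -0.493, 0.487, -0.503]
force: [-0.4, -0.4, 0.5]
width: 0.0002
```

```bash
python3 g.py -102 20 64;python3 pic.py side s14 245 240 345 315;python3 pic.py top t14 300 190 420 280
```

```text
t 20.63 st [-111.4   17.8  130. ] F [-0.4 -0.4  0.5] w 0.0002 rot err [ 1.18 -0.29  0.46]
tool cm [-0.27  6.58  1.08]
```

View pics/s14.png

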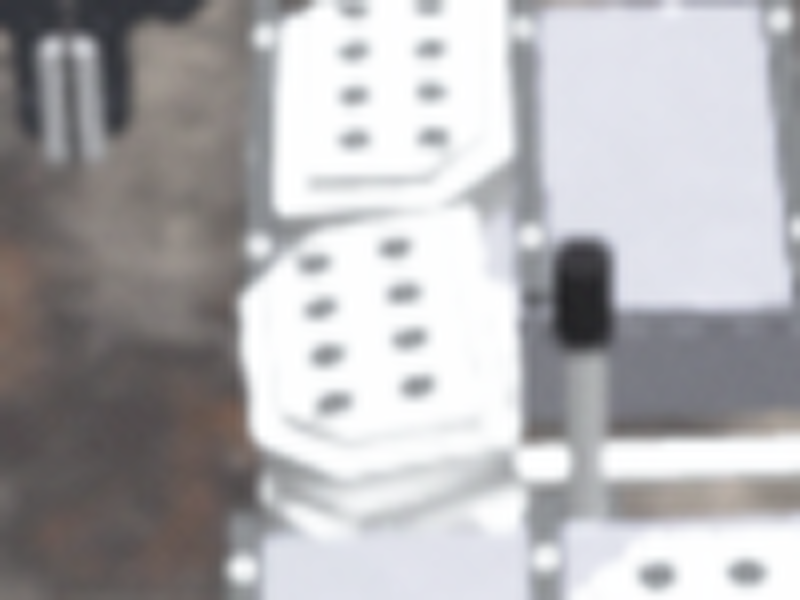

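View pics/t14.png

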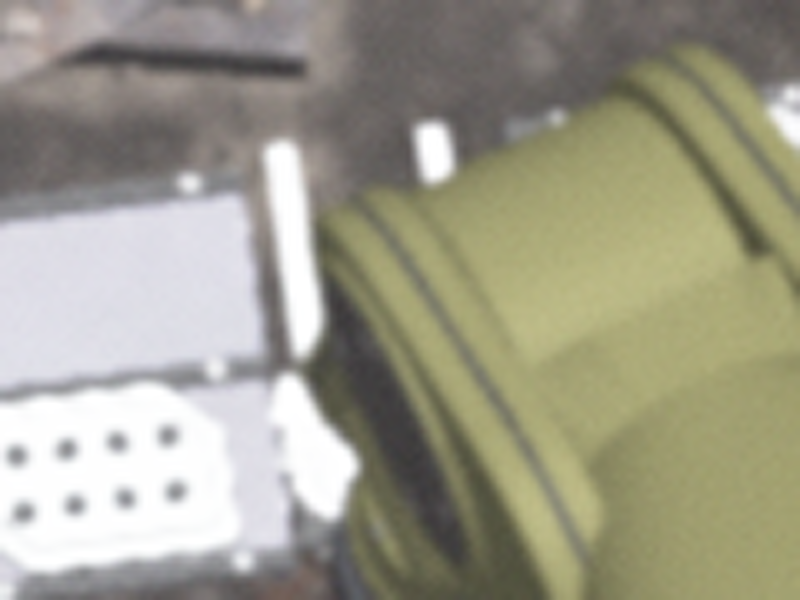

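>>> apply_moves([
  {"x":-0.3,"y":1,"z":0.3,"rx":1.1,"ry":-0.2,"rz":0.4},
  {"x":0,"y":2,"z":-0.1,"rx":0,"ry":0,"rz":0},
  {"x":0,"y":2,"z":-0.1,"rx":0,"ry":0,"rz":0},
  {"x":0,"y":1,"z":-0.1,"rx":0,"ry":0,"rz":0},
  {"x":0,"y":0,"z":0,"rx":0,"ry":0,"rz":0},
])

```text
time_s: 21.15
eef_pos: [0.3563, 0.1361, 0.0675]
tool_rot: [0.509, -0.49, 0.492, -0.509]
force: [-0.5, 0.3, 0.0]
width: -0.0003
```

```bash
python3 g.py -95 20 64
```

```text
t 21.15 st [-109.6   15.6   67.5] F [-0.5  0.3  0. ] w -0.0003 rot err [-0.08 -0.63  0.12]
tool cm [-0.46  0.35  1.46]
```

>>> apply_moves([
  {"x":-0.4,"y":0.2,"z":0.5,"rx":0,"ry":-0.5,"rz":0.1},
  {"x":0,"y":0,"z":0.6,"rx":0,"ry":0,"rz":0},
  {"x":0,"y":0,"z":0.5,"rx":0,"ry":0,"rz":0},
  {"x":0,"y":0,"z":0.2,"rx":0,"ry":0,"rz":0},
])

```text
time_s: 21.48
eef_pos: [0.3762, 0.1391, 0.0658]
tool_rot: [-0.51, 0.489, -0.49, 0.51]
force: [-0.4, 0.1, 0.9]
width: -0.0003
```

```bash
python3 g.py -90 20 64;python3 pic.py side s15 245 240 345 315
```

```text
t 21.48 st [-89.5  17.6  65.8] F [-0.4  0.1  0.9] w -0.0003 rot err [-0.05 -0.3   0.05]
tool cm [-0.24  0.18 -0.05]
```

View pics/s15.png

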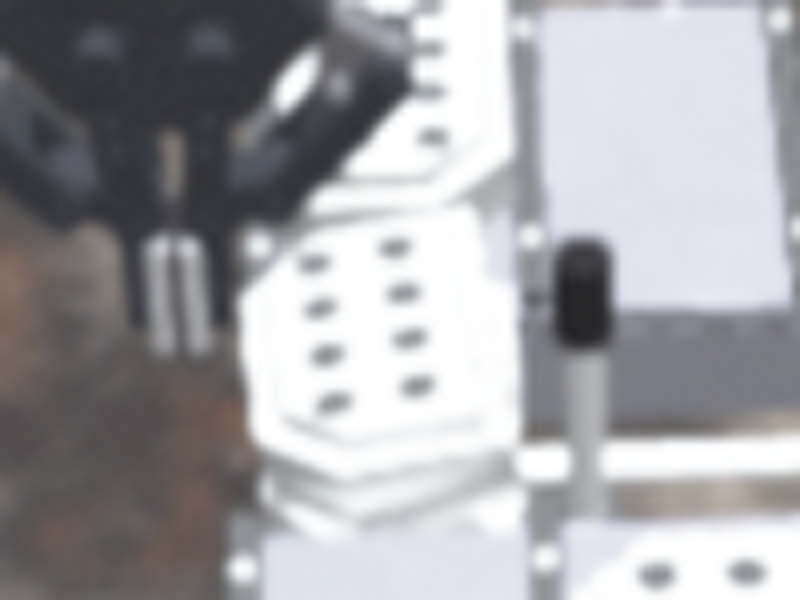

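>>> apply_moves([
  {"x":-0.2,"y":0.1,"z":0.3,"rx":0,"ry":-0.2,"rz":0},
  {"x":0,"y":0,"z":0.3,"rx":0,"ry":0,"rz":0},
])

```text
time_s: 21.7
eef_pos: [0.3836, 0.1418, 0.0657]
tool_rot: [-0.51, 0.488, -0.489, 0.512]
force: [-1.8, 1.3, 0.8]
width: -0.0001
```

```bash
python3 g.py -82 20 64;python3 pic.py side s16 245 240 345 315
```

```text
t 21.7 st [-82.   20.   65.7] F [-1.8  1.3  0.8] w -0.0001 rot err [-0.15 -0.11  0.01]
tool cm [0.   0.17 0.  ]
```

View pics/s16.png

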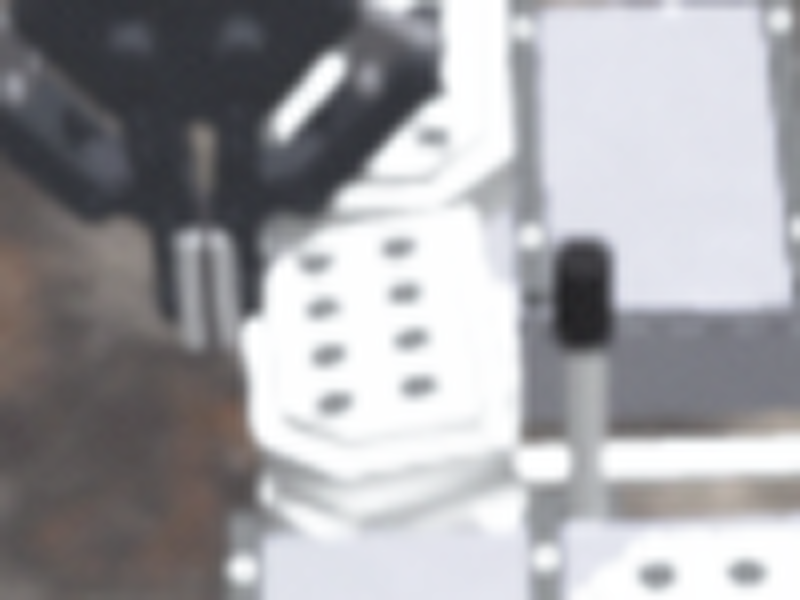

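>>> apply_moves([
  {"x":0,"y":0,"z":0.3,"rx":0,"ry":0,"rz":0},
  {"x":0,"y":0,"z":0.3,"rx":0,"ry":0,"rz":0},
])

```text
time_s: 21.92
eef_pos: [0.3888, 0.1426, 0.0662]
tool_rot: [-0.511, 0.489, -0.488, 0.512]
force: [-3.6, -0.0, 6.1]
width: -0.0001
```

```bash
python3 g.py -78 20 64;python3 pic.py side s17 245 240 345 315
```

```text
t 21.92 st [-76.9  20.6  66.2] F [-3.6 -0.   6.1] w -0.0001 rot err [-0.01 -0.06 -0.08]
tool cm [ 0.06  0.22 -0.11]
```

View pics/s17.png

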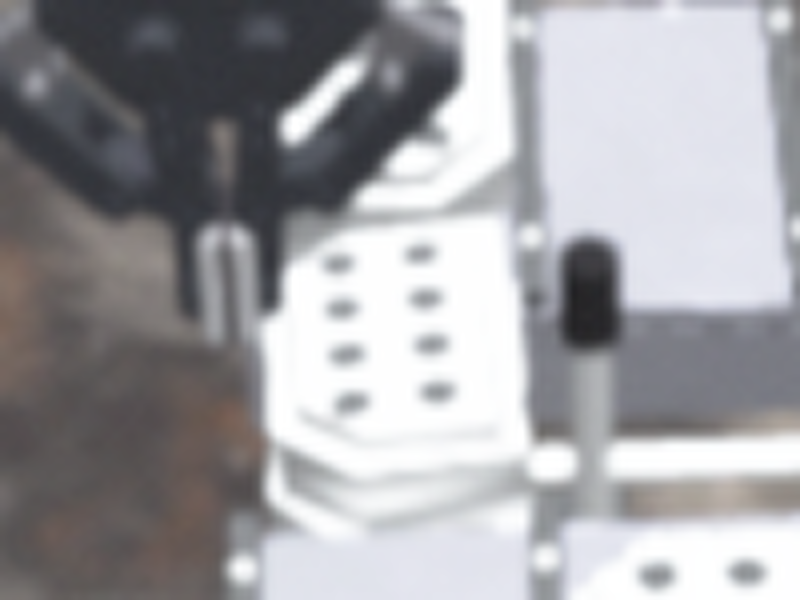

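```bash
cat > plane.py <<'E'
from g import *
def plane(n,cx=-36):
    pic,dd=robot.snapshot(n);W=cloud(n,dd);q=W.reshape(-1,3);q=q[~np.isnan(q[:,0])]
    d=q[:,:2]-p[:2];X=np.c_[d@[c,sn],d@[-sn,c]]*1000;z=q[:,2]*1000
    m=(X[:,0]>cx-24)&(X[:,0]<cx+24)&(abs(X[:,1])<38)&(z>65)&(z<95)
    if m.sum()<30: print(n,"few");return
    A=np.c_[X[m],np.ones(m.sum())];s,*_=np.linalg.lstsq(A,z[m],rcond=None);r=z[m]-A@s;k=abs(r)<4;s,*_=np.linalg.lstsq(A[k],z[m][k],rcond=None)
    print(n,m.sum(),"slopes deg x,y",np.degrees(np.arctan(s[:2])).round(2),"z ctr",(s@[cx,0,1]).round(1),"std",r[k].std().round(2))
for n in("top","side"):plane(n)
E
python3 plane.py
```

```text
t 21.97 st [-76.2  20.6  66.2] F [-1.7  0.5  4.2] w -0.0003 rot err [-0.06 -0.07 -0.07]
top few
side 577 slopes deg x,y [ 3.8  -4.46] z ctr 82.0 std 1.46
```

>>> apply_moves([
  {"x":0,"y":0,"z":-1.5,"rx":0,"ry":0,"rz":0},
  {"x":0,"y":-3,"z":0,"rx":0,"ry":0,"rz":0},
  {"x":0,"y":-3,"z":0,"rx":0,"ry":0,"rz":0},
  {"x":0,"y":-3,"z":0,"rx":0,"ry":0,"rz":0},
  {"x":0,"y":0,"z":0,"rx":0,"ry":0,"rz":0},
])

```text
time_s: 22.48
eef_pos: [0.3705, 0.1398, 0.1565]
tool_rot: [0.514, -0.489, 0.488, -0.509]
force: [1.3, 0.1, 0.3]
width: -0.0003
```

```bash
python3 g.py -34 -82 140;python3 pic.py top t18 300 190 420 280;python3 plane.py;python3 pic.py side s18 245 240 345 315
```

```text
t 22.48 st [-95.2  18.6 156.5] F [1.3 0.1 0.3] w -0.0003 rot err [ 0.3  -0.05  0.23]
tool cm [10.05  1.66  6.14]
t 22.53 st [-96.4  18.3 154.5] F [ 0.1 -0.2 -0.6] w -0.0001 rot err [ 0.44 -0.05  0.28]
top 71 slopes deg x,y [ 3.87 -9.37] z ctr 82.6 std 1.94
side 586 slopes deg x,y [ 0.99 -3.95] z ctr 81.6 std 1.54
```

View pics/s18.png

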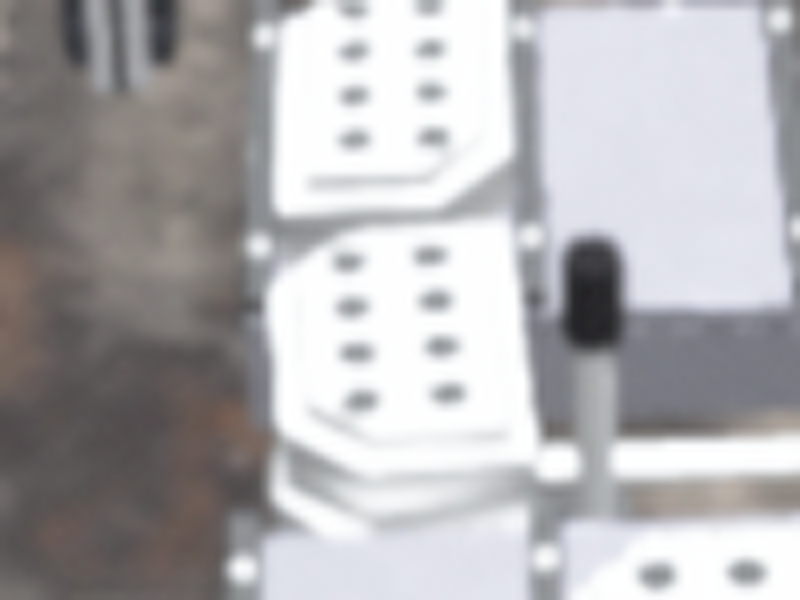

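>>> apply_moves([
  {"x":3.3,"y":0,"z":0,"rx":0.3,"ry":0,"rz":0.2},
  {"x":3.3,"y":0,"z":0,"rx":0,"ry":0,"rz":0},
  {"x":2.5,"y":0,"z":1.5,"rx":0,"ry":0,"rz":0},
  {"x":1,"y":0,"z":2.5,"rx":0,"ry":0,"rz":0},
  {"x":0,"y":0,"z":2,"rx":0,"ry":0,"rz":0},
  {"x":0,"y":0,"z":0,"rx":0,"ry":0,"rz":0},
])

```text
time_s: 23.18
eef_pos: [0.4273, 0.0369, 0.1421]
tool_rot: [0.52, -0.491, 0.482, -0.506]
force: [1.4, -0.1, -0.6]
width: -0.0
```

```bash
python3 g.py -34 -82 66
```

```text
t 23.18 st [-43.3 -86.8 142.1] F [ 1.4 -0.1 -0.6] w -0.0 rot err [1.32 0.31 0.28]
tool cm [-0.51  7.59  1.1 ]
```

>>> apply_moves([
  {"x":0,"y":0,"z":0.8,"rx":1.3,"ry":0.3,"rz":0.3},
  {"x":0,"y":2,"z":0.1,"rx":0,"ry":0,"rz":0},
  {"x":0.2,"y":2,"z":0,"rx":0,"ry":0,"rz":0},
  {"x":0.2,"y":1.8,"z":0,"rx":0,"ry":0,"rz":0},
  {"x":0,"y":0,"z":0,"rx":0,"ry":0,"rz":0},
])

```text
time_s: 23.6
eef_pos: [0.4316, 0.0326, 0.0763]
tool_rot: [0.514, -0.491, 0.486, -0.508]
force: [-0.5, -0.6, -0.5]
width: -0.0003
```

```bash
python3 g.py -34 -80 65;python3 pic.py top t19 300 190 420 280;python3 pic.py side s19 255 240 355 315
```

```text
t 23.6 st [-39.2 -91.3  76.3] F [-0.5 -0.6 -0.5] w -0.0003 rot err [ 0.62 -0.06  0.01]
tool cm [-1.13  1.12  0.53]
```

View pics/t19.png

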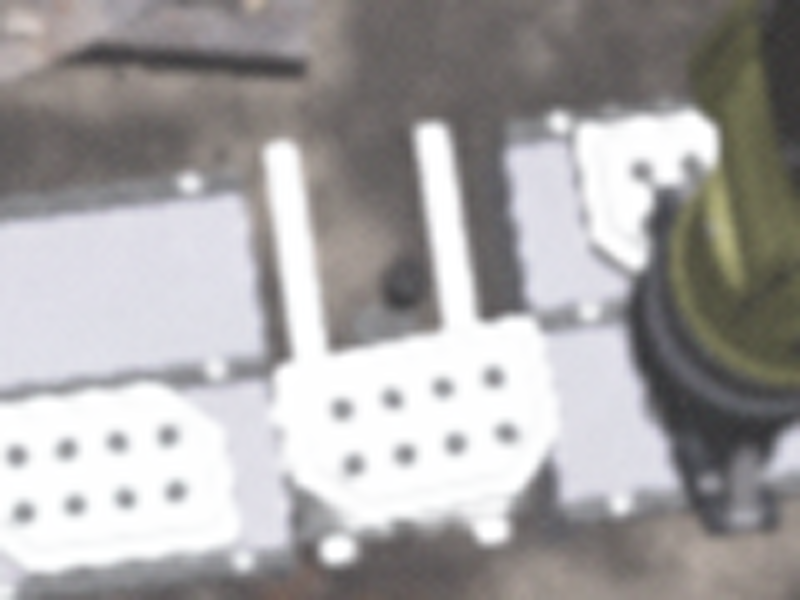

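View pics/s19.png

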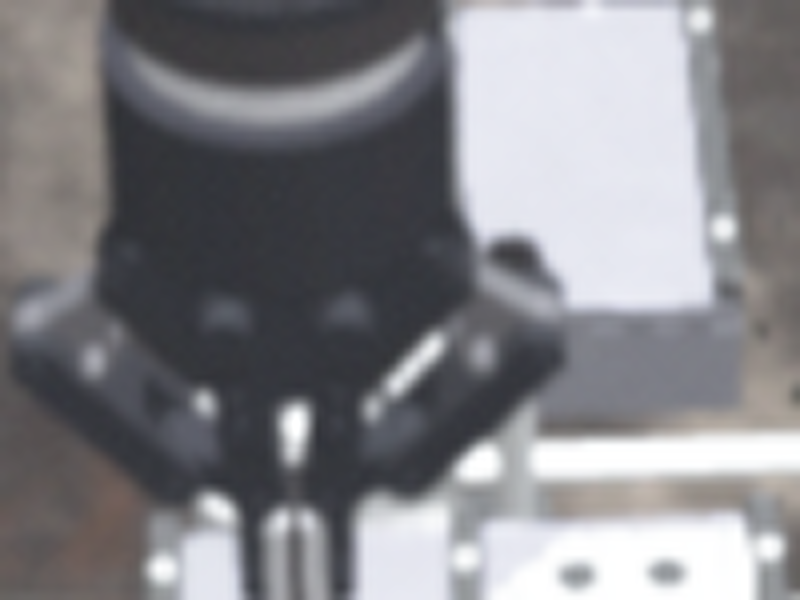

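```bash
python3 - <<'E'
from q import *
h=[(342,409),(392,398),(443,387),(493,376),(354,464),(405,454),(456,443),(506,433)]
print(m(h,[300,190],20/3,82))
K=lambda u:st(onz("top",(np.array([u])+.5)/(20/3)-.5+[300,190],.104)[0])
print("knob now",K((404,282)),"t12",K((405,290)))
E
```

```text
t 23.7 st [-37.3 -91.1  78.7] F [0.2 0.7 0.4] w 0.0002 rot err [ 0.42 -0.05 -0.01]
(array([-35.1,  -1.2,  82. ]), np.float64(5.19))
knob now [ 11.83418745   1.55243139 104.        ] t12 [  8.88885014   1.5991889  104.        ]
```

>>> apply_moves([
  {"x":-0.5,"y":0.6,"z":0.2,"rx":0.4,"ry":0,"rz":0},
  {"x":-0.5,"y":0.6,"z":0,"rx":0,"ry":0,"rz":0},
  {"x":-0.5,"y":0.2,"z":0,"rx":0,"ry":0,"rz":0},
  {"x":0,"y":0,"z":0,"rx":0,"ry":0,"rz":0},
])

```text
time_s: 24.03
eef_pos: [0.4363, 0.0502, 0.0658]
tool_rot: [-0.51, 0.488, -0.489, 0.513]
force: [0.2, 0.7, -0.3]
width: -0.0001
```

```bash
python3 g.py -36 -60 65
```

```text
t 24.03 st [-33.7 -74.   65.8] F [ 0.2  0.7 -0.3] w -0.0001 rot err [-0.25 -0.03 -0.05]
tool cm [-1.39  0.08 -0.24]
```

>>> apply_moves([
  {"x":-0.4,"y":0,"z":-0.3,"rx":-0.2,"ry":0,"rz":0},
  {"x":-0.4,"y":0,"z":0,"rx":0,"ry":0,"rz":0},
  {"x":-0.3,"y":0,"z":0,"rx":0,"ry":0,"rz":0},
])

```text
time_s: 24.28
eef_pos: [0.4331, 0.0625, 0.0667]
tool_rot: [-0.511, 0.488, -0.488, 0.512]
force: [-0.6, 0.8, -0.0]
width: 0.0002
```

```bash
python3 g.py -36 -59 65;python3 plane.py; python3 pic.py top t20 300 190 420 280
```

```text
t 24.28 st [-36.3 -61.5  66.7] F [-0.6  0.8 -0. ] w 0.0002 rot err [-0.13  0.01 -0.06]
tool cm [-0.25  0.17  0.02]
t 24.28 st [-36.3 -61.5  66.7] F [-0.6  0.8 -0. ] w 0.0002 rot err [-0.13  0.01 -0.06]
top 622 slopes deg x,y [ 1.65 -4.33] z ctr 80.7 std 1.93
side few
```

View pics/t20.png

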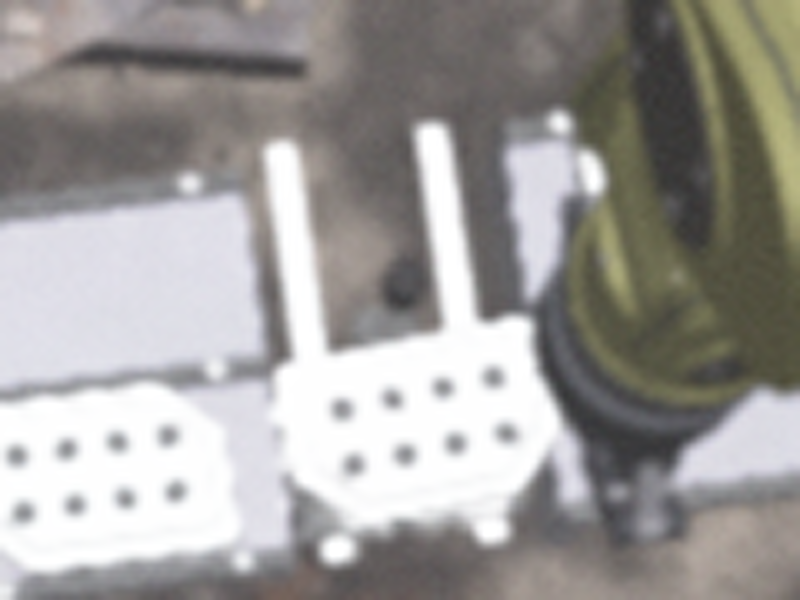

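Not in contact yet; creep further.

>>> apply_moves([
  {"x":-0.2,"y":0.1,"z":0,"rx":0,"ry":0,"rz":0},
  {"x":-0.1,"y":0,"z":0,"rx":0,"ry":0,"rz":0},
])

```text
time_s: 24.6
eef_pos: [0.4332, 0.0648, 0.0657]
tool_rot: [-0.511, 0.487, -0.489, 0.512]
force: [0.3, -1.3, -0.1]
width: -0.0002
```

```bash
python3 g.py -36 -59 65;python3 plane.py|grep top
```

```text
t 24.6 st [-36.1 -59.2  65.7] F [ 0.3 -1.3 -0.1] w -0.0002 rot err [-0.16  0.    0.04]
tool cm [-0.02  0.07  0.01]
top 630 slopes deg x,y [ 1.98 -3.99] z ctr 80.8 std 1.86
```

>>> apply_moves([
  {"x":-0.15,"y":0,"z":0,"rx":0,"ry":0,"rz":0},
  {"x":-0.05,"y":0,"z":0,"rx":0,"ry":0,"rz":0},
])

```text
time_s: 24.87
eef_pos: [0.4331, 0.0661, 0.0657]
tool_rot: [-0.511, 0.487, -0.49, 0.512]
force: [-0.6, -2.3, 0.5]
width: 0.0002
```

```bash
python3 g.py -36 -57 65;python3 plane.py|grep top; python3 pic.py top t21 300 190 420 280
```

```text
t 24.87 st [-36.1 -57.9  65.7] F [-0.6 -2.3  0.5] w 0.0002 rot err [-0.14 -0.04  0.11]
tool cm [-0.09  0.07  0.01]
top 617 slopes deg x,y [0.66 0.25] z ctr 77.2 std 1.99
```

View pics/t21.png

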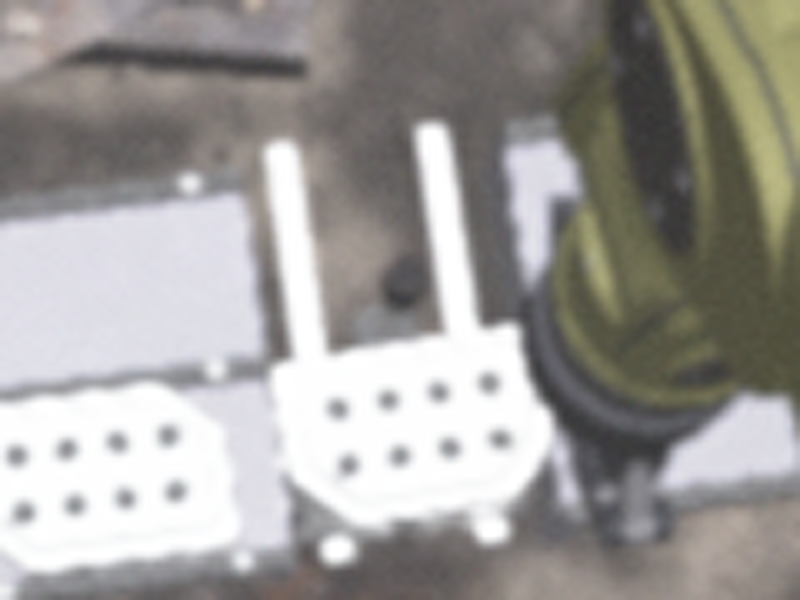

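Plate dropped home (flat, top ≈77–78 mm). Retract and re-home the carriage, which had crept ~3 mm.

>>> apply_moves([
  {"x":1,"y":0,"z":0,"rx":0,"ry":0,"rz":0},
  {"x":0.3,"y":-2,"z":0,"rx":0,"ry":0,"rz":0},
  {"x":0,"y":-3,"z":0,"rx":0,"ry":0,"rz":0},
  {"x":0,"y":-3,"z":0,"rx":0,"ry":0,"rz":0},
  {"x":0,"y":0,"z":0,"rx":0,"ry":0,"rz":0},
], grip=-1)

```text
time_s: 25.43
eef_pos: [0.4312, 0.0519, 0.1465]
tool_rot: [0.512, -0.49, 0.487, -0.511]
force: [0.5, 0.0, -0.2]
width: 0.0
```

```bash
python3 g.py 15 0 150; python3 plane.py
```

```text
t 25.43 st [-38.7 -72.  146.5] F [ 0.5  0.  -0.2] w 0.0 rot err [ 0.24  0.02 -0.13]
tool cm [-7.2  -0.35  5.37]
t 25.43 st [-38.7 -72.  146.5] F [ 0.5  0.  -0.2] w 0.0 rot err [ 0.24  0.02 -0.13]
top 615 slopes deg x,y [0.67 0.19] z ctr 77.3 std 1.85
side 433 slopes deg x,y [0.95 0.22] z ctr 77.6 std 1.6
```

>>> apply_moves([
  {"x":-2.5,"y":0,"z":3,"rx":0.2,"ry":0,"rz":-0.1},
  {"x":-2.5,"y":0,"z":3,"rx":0,"ry":0,"rz":0},
  {"x":-2,"y":0,"z":2.5,"rx":0,"ry":0,"rz":0},
  {"x":0,"y":0,"z":0,"rx":0,"ry":0,"rz":0},
])

```text
time_s: 25.87
eef_pos: [0.5075, 0.1253, 0.1365]
tool_rot: [0.514, -0.493, 0.486, -0.507]
force: [1.5, 0.9, 0.3]
width: 0.0001
```

```bash
python3 g.py 48 0 86
```

```text
t 25.87 st [ 41.   -2.2 136.5] F [1.5 0.9 0.3] w 0.0001 rot err [ 0.85 -0.25 -0.  ]
tool cm [-0.22  5.04  0.78]
```

>>> apply_moves([
  {"x":-0.2,"y":0,"z":0.7,"rx":0.8,"ry":-0.2,"rz":0},
  {"x":0,"y":1.6,"z":0,"rx":0,"ry":0,"rz":0},
  {"x":0,"y":1.8,"z":0,"rx":0,"ry":0,"rz":0},
  {"x":0,"y":1,"z":0,"rx":0,"ry":0,"rz":0},
  {"x":0,"y":0,"z":0,"rx":0,"ry":0,"rz":0},
])

```text
time_s: 26.28
eef_pos: [0.5122, 0.127, 0.0847]
tool_rot: [0.514, -0.489, 0.486, -0.51]
force: [-0.5, 0.4, 0.2]
width: 0.0002
```

```bash
python3 g.py 34 0 86
```

```text
t 26.28 st [45.7 -0.7 84.7] F [-0.5  0.4  0.2] w 0.0002 rot err [0.37 0.09 0.02]
tool cm [-0.08 -0.12 -1.17]
```

>>> apply_moves([
  {"x":-0.1,"y":-0.1,"z":-0.4,"rx":0.2,"ry":0,"rz":0},
  {"x":0,"y":0,"z":-0.4,"rx":0,"ry":0,"rz":0},
  {"x":0,"y":0,"z":-0.2,"rx":0,"ry":0,"rz":0},
])

```text
time_s: 26.53
eef_pos: [0.5002, 0.1262, 0.0846]
tool_rot: [0.513, -0.489, 0.487, -0.51]
force: [3.2, 0.5, -1.4]
width: -0.0001
```

>>> apply_moves([
  {"x":0,"y":0,"z":-0.2,"rx":0,"ry":0,"rz":0},
  {"x":0,"y":0,"z":-0.2,"rx":0,"ry":0,"rz":0},
])

```text
time_s: 26.7
eef_pos: [0.4994, 0.1262, 0.0864]
tool_rot: [-0.511, 0.487, -0.489, 0.512]
force: [6.0, 0.7, -3.9]
width: -0.0002
```

```bash
python3 g.py 34 0 86
```

```text
t 26.7 st [32.8 -0.9 86.4] F [ 6.   0.7 -3.9] w -0.0002 rot err [-0.21 -0.    0.02]
tool cm [-0.09  0.04  0.12]
```

>>> apply_moves([
  {"x":0,"y":0,"z":-0.3,"rx":0,"ry":0,"rz":0},
  {"x":0,"y":0,"z":-0.3,"rx":0,"ry":0,"rz":0},
])

```text
time_s: 26.87
eef_pos: [0.4994, 0.1266, 0.0886]
tool_rot: [-0.507, 0.484, -0.492, 0.516]
force: [6.3, -0.4, -4.0]
width: -0.0
```

>>> apply_moves([
  {"x":0,"y":0,"z":1.2,"rx":0,"ry":0,"rz":0},
  {"x":0,"y":-2,"z":0.2,"rx":0,"ry":0,"rz":0},
  {"x":0,"y":-3,"z":0,"rx":0,"ry":0,"rz":0},
  {"x":0,"y":-3,"z":0,"rx":0,"ry":0,"rz":0},
  {"x":3,"y":0,"z":1,"rx":0,"ry":0,"rz":0},
  {"x":4,"y":0,"z":0,"rx":0,"ry":0,"rz":0},
  {"x":4,"y":0,"z":0,"rx":0,"ry":0,"rz":0},
  {"x":4,"y":0,"z":0,"rx":0,"ry":0,"rz":0},
  {"x":4,"y":0,"z":0,"rx":0,"ry":0,"rz":0},
  {"x":0,"y":0,"z":0,"rx":0,"ry":0,"rz":0},
])

```text
time_s: 27.7
eef_pos: [0.5293, -0.0665, 0.1791]
tool_rot: [-0.509, 0.481, -0.49, 0.519]
force: [0.3, 0.5, -0.6]
width: -0.0004
```

```bash
python3 g.py 34 0 86;python3 plane.py|tail -2; python3 pic.py top t22 275 170 475 290;python3 pic.py side s22 245 215 385 320
```

```text
t 27.7 st [  53.8 -194.8  179.1] F [ 0.3  0.5 -0.6] w -0.0004 rot err [-1.13  0.58 -0.05]
tool cm [-19.49   9.29  -1.97]
top 605 slopes deg x,y [0.37 0.19] z ctr 77.3 std 1.92
side 625 slopes deg x,y [-0.42  0.46] z ctr 78.0 std 1.55
```

View pics/t22.png

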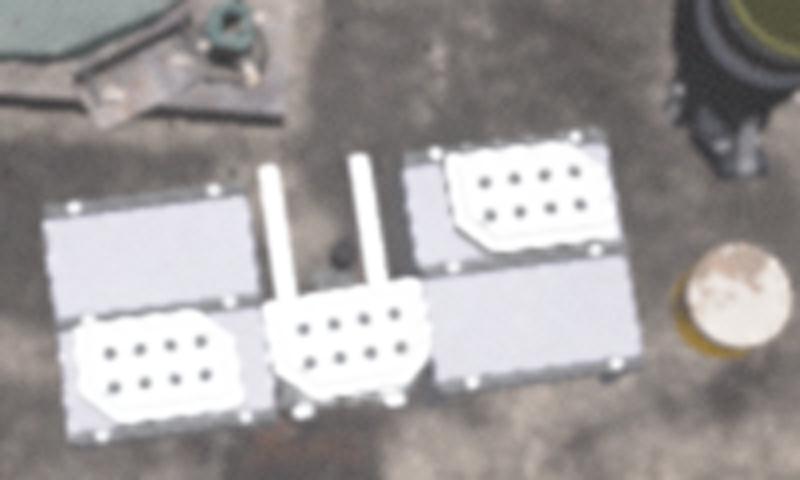

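View pics/s22.png

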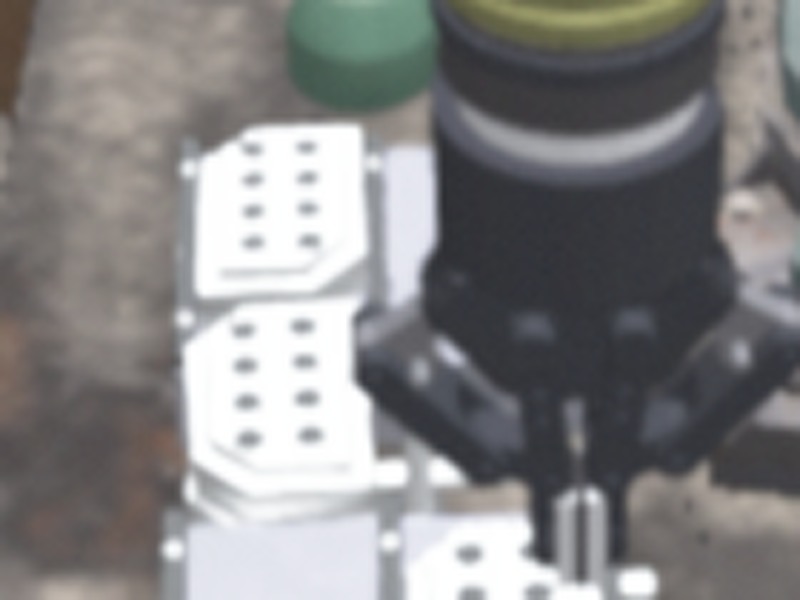

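```bash
python3 -c "
from station import robot
print(robot.job_done())"
```

```text
the job is handed in; nothing more can be done
None
```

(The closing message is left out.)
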